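# Load a row of tappets into the wash rack and close its gate

### The arm

A 7-joint arm with a two-finger parallel gripper is mounted at the origin on the work surface. World frame = base frame: x ahead of the robot, y to its left, z up, the work surface at z = 0. Lengths are in mm, angles in rad, forces in N, time in s.
With the tool pointing down it reaches from about 425 to 875 mm from the base axis. Payload 4.7 kg.
Tool frame: the origin (TCP) lies where the fingers leave the gripper's body, on its centre line; the fingertips stand 70 mm ahead of it and the grasp point (between the pads) lies 51 mm ahead of it; z points along the fingers, y is the direction in which the jaws open and shut (so a half turn about z gives the same grasp; the last joint's range is limited). The gripper opens to 87 mm and grips with 3 to 60 N. Pads are 19 mm wide; open, the fingers measure 117 mm over their backs; the gripper's body (75 mm by 190 mm) begins 51 mm behind the grasp point.
Start: joints at [1.296, 0.321, -0.07, 1.45, 0.023, 1.371, -0.057], TCP at [185.102, -623.102, 292.287] pointing down, gripper open.
Joint ranges: [-2.86, 2.86], [-0.3, 2.09], [-1.38, 1.24], [0.06, 2.45], [-1.56, 4.7], [0.09, 2.05], [-2.69, 2.69]. Speed limits (rad/s): [2.57, 2.57, 3.14, 3.14, 3.14, 3.14, 3.14].

### API

Orientations are given as a 3x3 rotation matrix whose columns are the frame's x, y, z axes.
In Python, from rig import robot, eyes gives the robot as it stands.
- The arm moves only by the tool apply_moves, never from a script. Its argument "motion" is a list of rows, each a list of 7 numbers: the shift along the world's x, y, z in mm, then the turn, a rotation vector about the world's x, y, z in units of 10 degrees (1.0 is 10 degrees), then the closure, from 0 (fully open) to 1 (shut). In form: [[x, y, z, wx, wy, wz, jaw], ...]. A call has 1 to 5 rows; each row shifts and turns the commanded pose from where the row before left it; what a row does not reach is not made up. A row lasts 1/8 s, in which the tool goes at most 62.5 mm and 10.7 degrees, less where a joint would pass 70% of its speed; a pose out of reach is approached as far as the arm can. A call with a gripper value outside its range is refused whole. The fingers move at their own pace and stop on an object; "grip_force" is the grip in N (left out, the last holds). Time passes only in rows, so rows that do not move let the fingers close. It gives the time, the measured TCP pose, the force and the opening at its end, in the units of the state.
- robot.observe(): the state, without advancing time (a new reading comes with each control period).
- eyes.camera(name): name is "scene" or "side" or "wrist"; returns a dict with "img" (400x640x3 uint8, red, green, blue), "depth" (400x640 float32, mm along the optical axis (not along the pixel's ray), 0 where there is no reading), "K" (3x3 intrinsics, pixels), "world_to_cam" (4x4, takes a point from world to camera coordinates). Camera axes: x right, y down, z forward; pixel columns grow to the right and rows downward; lengths in mm; the calibration is good to about 2 mm. A picture is of the moment at which its call begins.
- robot.finish_job(): hands the job in, once; it reports no verdict.
Trained networks look in the newest picture that a camera, given by its name, has taken for a name from the list of things; names that differ only in an ending like _2 or _b are one class to them, and where a whole thing is asked for, a point or a joint stands for the part that bears it (a point fixed in the world has none). Each returns a list of dicts, best first, with "score" (0 to 1); they miss things now and then, are a little off and sometimes report something else, mostly with a low value. They report only what shows in the picture. A call takes as long as a camera call.
- eyes.masks_of(label, camera): "pixels" (400x640 bool, what is visible of it) and "bbox" ([left, top, width, height] in pixels, round what is visible of it).
The state is a dict: "clock": time; "qpos": joint angles; "qvel": joint speeds; "joint_efforts": joint torques, N m; "tool_pos": TCP position; "orientation": TCP orientation; "force": force on the tool from outside, world axes, zero at the start; "moment": the same for the moment, N m; "gripper_width": finger opening in mm.
Only numpy, scipy, OpenCV 4.12 (cv2) and the standard library are available. Lean on these libraries where they do the work, as an engineer would, in place of code of your own. Each camera call takes 0.05 s, during which the arm holds its last target.

### The job

Take the wooden pusher by its handle and with it slide the four bright tappets, all together as one straight, closed row, along the rack's apron into the empty front bay until every one stands against the back wall; keep them upright and never touch them with the gripper's fingers. Stand the pusher upright back on the bench well clear of the rack, then take the orange gate, turn it to line up above the two slots in the bay's mouth and press it lightly down until it drops in and sits fully down. Leave the other things on the bench where they are.

Things in the scene. Friction and masses are not known exactly. Their poses are not given: they have to be found in the camera images.
- rack: Blue washer rack, fixed. Origin: underside, below where the middle of the row ends up; x from the apron into the bays (roughly away from the robot), y along the bay, z up. Floor plate 5 thick, x -175 to 75, y -100 to 100 mm. x -175 to -85 is open apron; then flared guides 20 high narrow from y +-94 at x -85 to y +-73 at x -50. A rear bay (x 39) already holds four fixed tappets, red dots.
- bay (a point): On the front (empty) bay's floor, at the rack's origin but 5 mm higher. Cheeks' inner faces are 73 mm to either side (rack y), the back wall's near face 17.5 mm ahead (rack x), so a tappet home against it has its centre 0.5 mm ahead of this point. Cheeks and walls are 28 mm high above the floor.
- slot (a point): Midpoint between the two gate slots, on the floor plate (rack x -29, y 0 mm): where the middle of the gate's underside belongs. Each slot is an upright channel in a cheek, 18 mm wide (rack x -38 to -20), from 73 to 85 mm out in rack y, open at the top, down to the floor; yellow sloping lips from 28 to 38 mm above the floor widen its top to about 34 mm.
- pusher: Wooden pusher, about 150 g, standing loose on the bench. Origin at the centre of its underside, z up. Pale blade 26 (x) by 136 (y) by 32 high; on top of it, in the middle, a dark handle 22 (x) by 60 (y), from 32 to 77 high: grip it across x. Either long face of the blade may push. Half a turn makes no difference.
- gate: Orange gate, 120 g, standing loose on the bench. Origin at the centre of its underside, z up. Bar 14 (x) by 164 (y) by 32 high; on top, in the middle, a grip 20 (x) by 44 (y), from 32 to 77 high: grip it across x. Its ends fit the rack's two slots with 2 mm to spare on each side in x and 3 mm at each end in y; turned half round it is the same. Fully down its underside rests on the floor plate.
- tappet1: Bucket tappet 1 of the row: bright steel cylinder, 34 diameter, 26 high, about 65 g, standing on the rack's apron, 1 yellow dot on top. Origin at the centre of its underside. The four stand in one row, 1 to 4 towards the rack's +y, about 0.5 to 1.5 mm apart, the row a little out of square and off-centre to the bay, its middle 95 to 135 mm before the rack's origin.
- tappet2: Bucket tappet 2 of the row: bright steel cylinder, 34 diameter, 26 high, about 65 g, standing on the rack's apron, 2 yellow dots on top. Origin at the centre of its underside. The four stand in one row, 1 to 4 towards the rack's +y, about 0.5 to 1.5 mm apart, the row a little out of square and off-centre to the bay, its middle 95 to 135 mm before the rack's origin.
- tappet3: Bucket tappet 3 of the row: bright steel cylinder, 34 diameter, 26 high, about 65 g, standing on the rack's apron, 3 yellow dots on top. Origin at the centre of its underside. The four stand in one row, 1 to 4 towards the rack's +y, about 0.5 to 1.5 mm apart, the row a little out of square and off-centre to the bay, its middle 95 to 135 mm before the rack's origin.
- tappet4: Bucket tappet 4 of the row: bright steel cylinder, 34 diameter, 26 high, about 65 g, standing on the rack's apron, 4 yellow dots on top. Origin at the centre of its underside. The four stand in one row, 1 to 4 towards the rack's +y, about 0.5 to 1.5 mm apart, the row a little out of square and off-centre to the bay, its middle 95 to 135 mm before the rack's origin.
- wrench: Bystander: an open-ended spanner, 170 long, lying flat (mm); origin at the centre of its underside. Leave it.
- gear: Bystander: a dark steel gear wheel, about 60 diameter, 26 high, lying flat (mm); origin at the centre of its underside. Leave it.
- bearing: Bystander: a ball bearing, 55 outside, 15 high, lying flat (mm); origin at the centre of its underside. Leave it.
- worn_tappet: Bystander: a dark, unmarked worn tappet of the same size as the others (34 diameter, 26 high), set aside; not part of the row (mm); origin at the centre of its underside. Leave it.
- spray_can: Bystander: a spray can with a blue band and a grey top, 52 diameter, 150 high, standing (mm); origin at the centre of its underside. Leave it.
- jar: Bystander: a jar with a yellow lid, 60 diameter, 75 high, standing (mm); origin at the centre of its underside. Leave it.

How it is judged:
By the outcome, as a careful person would: the job done as asked, in the order asked, and still so for the second after the job is handed in, with the robot touching nothing.
It also fails if it takes over 72 s, if anything falls off the work surface, if the arm or the gripper's body presses on something with over 40 N, if the wrist force passes 120 N, or if a joint passes its speed limit or range.

## Working session

There is one attempt and no reset: what is moved stays moved. The work goes in short steps, Python scripts to look and compute and a tool call to move; the robot and the scene stay as the last step left them, time stands still between calls to the robot, and variables do not carry over. Pictures are saved under pics/ and viewed, and the job is handed in when it is done.

Besides the shell and the picture viewer there is one more tool, called after ">>>" by a JSON object that holds its "name" and its "arguments". apply_moves: Moves the arm, as the interface text tells. Its arguments: {"type":"object","properties":{"motion":{"type":"array"},"grip_force":{"type":"number"}},"required":["motion"]}

```bash
ls; mkdir -p pics; python3 - <<'E'
from rig import robot, eyes
import cv2,numpy as np
s=robot.observe();print({k:np.round(v,3).tolist() for k,v in s.items()})
for n in ["scene","side","wrist"]:
    c=eyes.camera(n);cv2.imwrite(f"pics/a_{n}.png",c["img"][:,:,::-1]);print(n,c["K"].tolist(),np.round(c["world_to_cam"],4).tolist())
    np.savez(f"a_{n}.npz",**c)
E
```

```text
pics
{'clock': 0.0, 'qpos': [1.296, 0.322, -0.07, 1.452, 0.023, 1.371, -0.057], 'qvel': [0.0, 0.0, -0.001, 0.002, -0.0, 0.0, -0.0], 'joint_efforts': [-0.0, -49.129, -0.404, -31.253, -0.064, 0.044, 0.0], 'tool_pos': [184.925, -622.689, 291.132], 'orientation': [[0.959, 0.285, -0.001], [0.285, -0.959, 0.002], [-0.0, -0.002, -1.0]], 'force': [-0.506, 0.128, 0.287], 'moment': [-0.01, -0.008, -0.006], 'gripper_width': 87.299}
scene [[495.93478392290126, 0.0, 315.84220691087637], [0.0, 495.93478392290126, 203.04813987220922], [0.0, 0.0, 1.0]] [[-0.0823, 0.9965, 0.0121, 54.639], [0.6752, 0.0647, -0.7348, -366.0337], [-0.7331, -0.0523, -0.6781, 1829.4677], [0.0, 0.0, 0.0, 1.0]]
side [[467.1173670650834, 0.0, 315.52062892900074], [0.0, 467.1173670650834, 200.56342974890816], [0.0, 0.0, 1.0]] [[-0.8266, -0.5628, -0.0008, 478.4683], [-0.4426, 0.651, -0.6167, 267.0912], [0.3476, -0.5094, -0.7872, 974.626], [0.0, 0.0, 0.0, 1.0]]
wrist [[335.6172616822523, 0.0, 317.0875199671949], [0.0, 335.6172616822523, 199.54717185884527], [0.0, 0.0, 1.0]] [[0.2853, -0.9584, -0.0018, -649.1034], [-0.9257, -0.2761, 0.2584, -30.7445], [-0.2481, -0.072, -0.966, 390.303], [0.0, 0.0, 0.0, 1.0]]
```

View pics/a_scene.png

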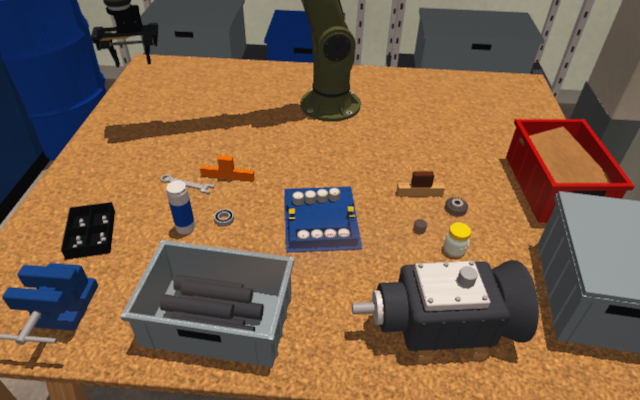

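View pics/a_side.png

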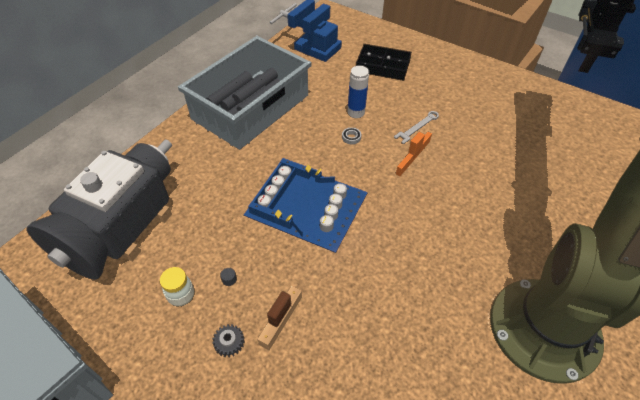

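View pics/a_wrist.png

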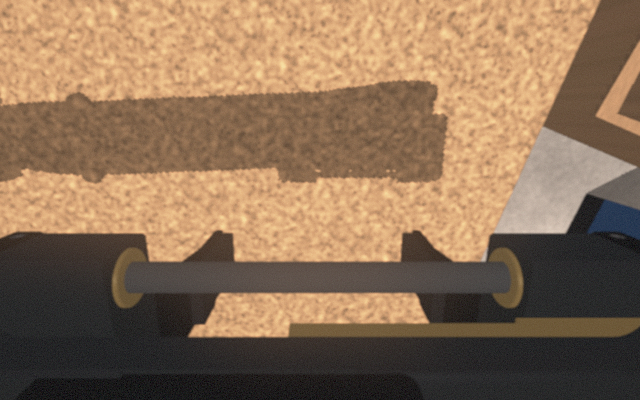

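The scene picture shows the rack at (322,218) with the tappet row at (316,196), the pusher at (421,184), the gate at (228,170), the jar, gear and worn tappet right of the rack, and the spray can, bearing and spanner left of it. Next I measure them from masks and depth.

```bash
cat > h.py <<'E'
import numpy as np,cv2
from rig import robot,eyes
def cloud(c,m):
    v,u=np.nonzero(m&(c["depth"]>0));d=c["depth"][v,u].astype(float);K=c["K"]
    p=np.stack([(u-K[0,2])/K[0,0]*d,(v-K[1,2])/K[1,1]*d,d],1)
    T=np.linalg.inv(c["world_to_cam"]);return p@T[:3,:3].T+T[:3,3],np.stack([u,v],1)
def proj(c,P):
    P=np.atleast_2d(P);q=P@c["world_to_cam"][:3,:3].T+c["world_to_cam"][:3,3];q=q@c["K"].T;return q[:,:2]/q[:,2:]
E
python3 - <<'E'
from h import *
for n in ["scene","side"]:
    c=eyes.camera(n)
    for l in ["rack","pusher","gate","tappet1","wrench","gear","bearing","worn_tappet","spray_can","jar"]:
        for r in eyes.masks_of(l,n)[:5]:
            if r["score"]<.3: continue
            P,uv=cloud(c,r["pixels"])
            if len(P)<5: continue
            q=np.percentile(P,[3,97],axis=0)
            top=P[P[:,2]>np.percentile(P[:,2],97)-4]
            rc=cv2.minAreaRect(top[:,:2].astype(np.float32))
            print(n,l,round(r["score"],2),r["bbox"],"lo",q[0].round(),"hi",q[1].round(),"top",top.mean(0).round(1),np.round(rc[0],1),np.round(rc[1],1),round(rc[2],1))
E
```

```text
scene rack 0.75 [283.7, 187.0, 79.2, 66.6] lo [490. -88.  -0.] hi [726. 104.  33.] top [677.2  17.4  31.6] [660.   15.8] [116.3 177.9] 8.9
scene rack 0.61 [163.9, 171.9, 47.9, 21.0] lo [ 471. -481.   -2.] hi [ 533. -329.    9.] top [ 503.6 -394.7    7. ] [ 503.  -403.6] [166.1  34.7] 77.3
scene pusher 0.96 [395.9, 171.1, 51.3, 25.4] lo [460. 227.   1.] hi [487. 353.  75.] top [471.8 290.4  74.1] [472.7 290.7] [22.7 57.8] 3.4
scene gate 0.95 [200.5, 156.8, 53.4, 27.0] lo [ 442. -364.   -3.] hi [ 466. -212.   75.] top [ 455.6 -288.2   74.8] [ 455.6 -288. ] [41.9 25.4] 82.3
scene tappet1 0.53 [326.8, 190.2, 10.1, 9.7] lo [507.  26.   7.] hi [539.  55.  32.] top [522.2  38.1  29.8] [523.2  37.6] [32.1 28.3] 32.2
scene wrench 0.65 [163.0, 174.0, 51.8, 19.6] lo [ 468. -482.   -2.] hi [ 534. -326.   10.] top [ 505.6 -394.1   10.5] [ 554.1 -421.2] [167.4 165.9] 70.3
scene gear 0.56 [444.7, 196.0, 24.3, 23.2] lo [497. 360.  -4.] hi [558. 419.  26.] top [530.1 388.8  24. ] [536.7 386.3] [30.4 49.8] 72.4
scene bearing 0.79 [214.2, 209.0, 17.7, 17.2] lo [ 611. -283.   -3.] hi [ 660. -235.   16.]
[... 2520 characters left out ...]
0, 124.6, 21.0, 19.3] lo [ 606. -279.   -1.] hi [ 655. -229.   17.] top [ 630.9 -254.    15.5] [ 630.8 -254.6] [51.7 54.2] 17.3
side worn_tappet 0.66 [221.5, 268.9, 15.6, 18.2] lo [604. 268.   2.] hi [634. 299.  29.] top [620.1 283.8  26.8] [619.8 284.3] [29.9 32.3] 26.2
side spray_can 0.78 [348.7, 64.0, 22.1, 53.1] lo [ 649. -368.    6.] hi [ 694. -326.  151.] top [ 674.8 -351.7  149.5] [ 674.  -351.8] [43.7 49.8] 51.4
side spray_can 0.6 [334.5, 182.3, 10.9, 15.4] lo [529. -72.  15.] hi [559. -43.  34.] top [544.7 -57.3  32. ] [544.2 -56.6] [30.9 28.4] 45.6
side jar 0.77 [161.9, 265.3, 30.7, 42.0] lo [655. 350.  14.] hi [703. 399.  77.] top [682.3 371.4  75.3] [682.4 371.5] [49.5 48.5] 31.1
```

>>> {"name": "apply_moves", "arguments": {"motion": [[30,52,4,0,0,0.78,0],[30,52,4,0,0,0.78,0],[30,52,4,0,0,0.78,0],[30,52,4,0,0,0.78,0],[30,52,4,0,0,0.78,0]]}}

```text
clock: 1.88
tool_pos: [335.9, -361.3, 312.7]
orientation: [[0.562, 0.827, 0.001], [0.827, -0.562, -0.001], [-0.0, 0.001, -1.0]]
force: [0.5, 0.9, 0.8]
gripper_width: 87.1
```

>>> {"name": "apply_moves", "arguments": {"motion": [[30,52,4,0,0,0.78,0],[30,52,4,0,0,0.78,0],[30,52,4,0,0,0.78,0],[30,52,4,0,0,0.78,0],[30,52,4,0,0,0.78,0]]}}

```text
clock: 2.5
tool_pos: [485.8, -101.4, 332.9]
orientation: [[-0.083, 0.997, 0.001], [0.997, 0.083, -0.001], [-0.001, 0.001, -1.0]]
force: [0.6, 0.1, -0.4]
gripper_width: 86.9
```

```bash
python3 - <<'E'
from h import *
c=eyes.camera("wrist");cv2.imwrite("pics/b_wrist.png",c["img"][:,:,::-1]);np.savez("b_wrist.npz",**c)
s=robot.observe();print(s["clock"],np.round(s["tool_pos"],1),np.round(s["orientation"],3).tolist(),np.round(s["qpos"],2))
print(np.linalg.inv(c["world_to_cam"]).round(2))
E
```

```text
2.55 [489.3 -92.  333.8] [[-0.099, 0.995, 0.005], [0.995, 0.099, 0.004], [0.004, 0.006, -1.0]] [ 0.78 -0.   -0.64  1.74 -0.01  1.4   0.24]
[[ 1.0000e+00  8.0000e-02  2.0000e-02  4.8061e+02]
 [ 8.0000e-02 -9.6000e-01 -2.6000e-01 -3.0590e+01]
 [ 0.0000e+00  2.6000e-01 -9.7000e-01  4.2531e+02]
 [ 0.0000e+00  0.0000e+00  0.0000e+00  1.0000e+00]]
```

View pics/b_wrist.png

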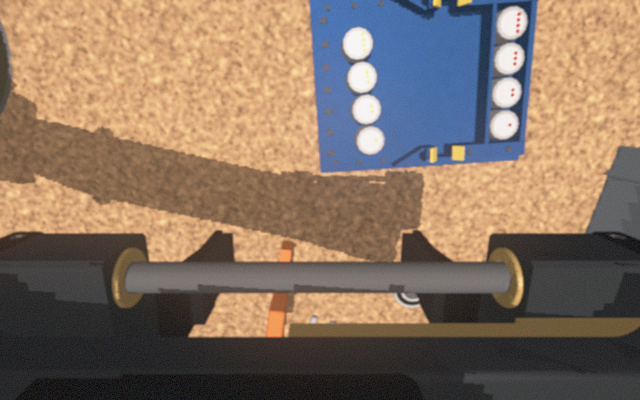

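The wrist picture shows the rack's corner region, with yellow-dotted tappets at (358–370, 43–140) and the red-dotted ones at (505–512, 22–125). I need to move on a bit for a full view.

>>> {"name": "apply_moves", "arguments": {"motion": [[20,45,10,0,0,0,0],[20,45,10,0,0,0,0],[15,20,10,0,0,0,0],[0,0,0,0,0,0,0],[0,0,0,0,0,0,0]]}}

```text
clock: 3.18
tool_pos: [539.6, 5.5, 361.8]
orientation: [[-0.078, 0.997, -0.001], [0.997, 0.078, -0.001], [-0.001, -0.001, -1.0]]
force: [0.2, -0.2, 0.7]
gripper_width: 86.8
```

```bash
python3 - <<'E'
from h import *
c=eyes.camera("wrist");cv2.imwrite("pics/c_wrist.png",c["img"][:,:,::-1]);np.savez("c_wrist.npz",**c)
for n in ["scene","side"]:
    d=eyes.camera(n);np.savez(f"c_{n}.npz",**d)
s=robot.observe();print(s["clock"],np.round(s["tool_pos"],1),np.round(s["orientation"],3).tolist(),np.round(s["qpos"],2))
E
```

```text
3.325 [539.6   5.3 361.8] [[-0.077, 0.997, -0.001], [0.997, 0.077, -0.001], [-0.001, -0.001, -1.0]] [ 0.64  0.11 -0.75  1.59  0.08  1.47 -0.04]
```

View pics/c_wrist.png

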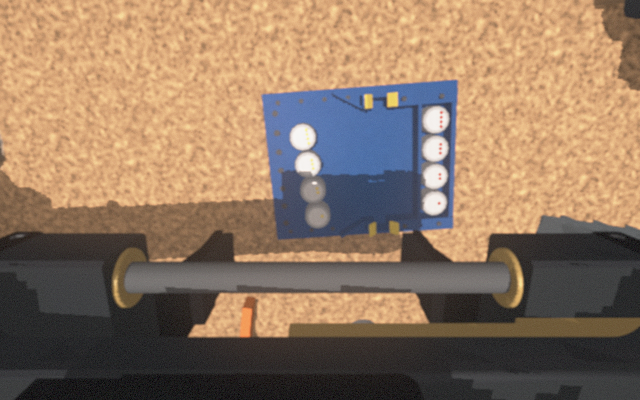

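```bash
cat > fitrack.py <<'E'
from h import *
from scipy.optimize import minimize
def box(x0,x1,y0,y1,z0,z1): return np.array([[x,y,z] for x in(x0,x1) for y in(y0,y1) for z in(z0,z1)],float)
def tf(P,p):
    c,s=np.cos(p[2]),np.sin(p[2]);return np.c_[P[:,0]*c-P[:,1]*s+p[0],P[:,0]*s+P[:,1]*c+p[1],P[:,2]]
if __name__=="__main__":
  for n,g in [("scene",1),("side",1),("wrist",1)]:
    c=dict(np.load(f"c_{n}.npz"));S=4
    im=cv2.resize(c["img"],None,fx=S,fy=S,interpolation=cv2.INTER_CUBIC)
    hsv=cv2.cvtColor(im,cv2.COLOR_RGB2HSV)
    m=((hsv[...,0]>95)&(hsv[...,0]<130)&(hsv[...,1]>120)&(hsv[...,2]>25)).astype(np.uint8)
    uv=proj(c,np.array([[600.,15,5]]))[0]*S
    k,l,st,ce=cv2.connectedComponentsWithStats(m);
    b=max(range(1,k),key=lambda i:st[i,4]*(np.hypot(*(ce[i]-uv))<60*S))
    cnt,_=cv2.findContours((l==b).astype(np.uint8),cv2.RETR_EXTERNAL,cv2.CHAIN_APPROX_NONE)
    hull=cv2.convexHull(max(cnt,key=cv2.contourArea))
    M=np.zeros(m.shape,np.uint8);cv2.fillConvexPoly(M,hull,1)
    def sil(p):
        Q=[box(-175,75,-100,100,0,5)]
        Q.append(box(-40,60,-85,85,5,33))
        R=np.zeros_like(M)
        q=np.concatenate([proj(c,tf(b,p)) for b in Q]);q=(q+0.5)*S-0.5
        h=cv2.convexHull((q*16).astype(np.float32)).round().astype(np.int32)
        cv2.fillConvexPoly(R,h,1,shift=4);return R
    f=lambda p:np.sum(sil(p)!=M)
    best=min((minimize(f,[640,12,a],method="Nelder-Mead",options=dict(initial_simplex=[[650,10,a],[620,10,a],[650,30,a],[650,10,a+.08]],xatol=.005,fatol=1)) for a in(0.05,.12)),key=lambda r:r.fun)
    p=best.x;print(n,p[:2].round(1),np.degrees(p[2]).round(2),best.fun/M.sum())
    h,_=cv2.findContours(sil(p),cv2.RETR_EXTERNAL,cv2.CHAIN_APPROX_NONE)
    o=im[:,:,::-1].copy();cv2.drawContours(o,h,-1,(0,255,0),1);cv2.drawContours(o,[hull],-1,(0,0,255),1)
    u,v=(proj(c,np.array([[p[0],p[1],5]]))[0]*S).astype(int);cv2.circle(o,(u,v),4,(255,0,255),-1)
    w=o[max(0,v-290):v+290,max(0,u-390):u+390];cv2.imwrite(f"pics/fit_{n}.png",w)
E
python3 fitrack.py
```

```text
scene [644.2  15.3] 9.61 0.14005762795885487
side [651.2  15.8] 8.52 0.012367559237141206
wrist [648.5  15.3] 8.76 1.2434488631438319
```

View pics/fit_scene.png

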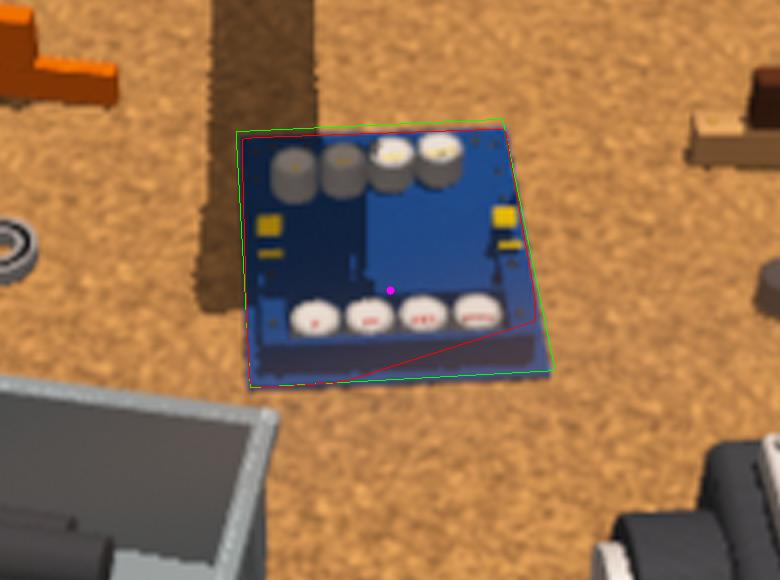

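View pics/fit_wrist.png

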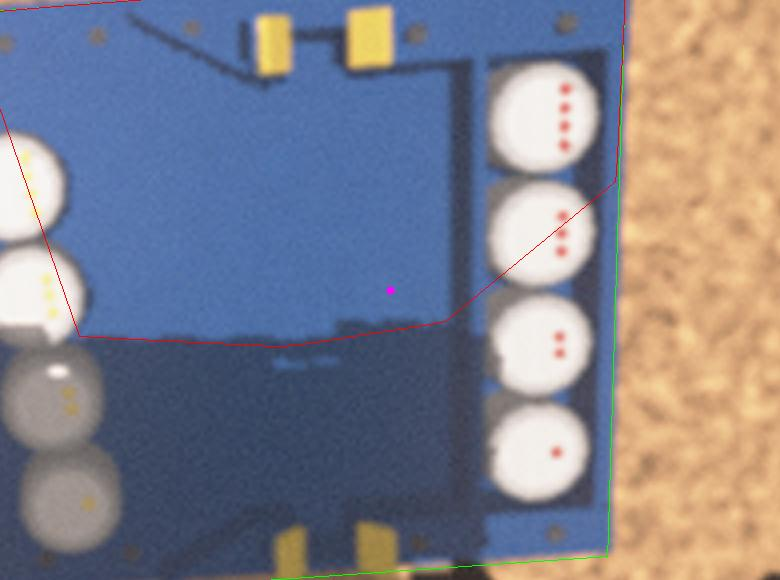

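View pics/fit_side.png

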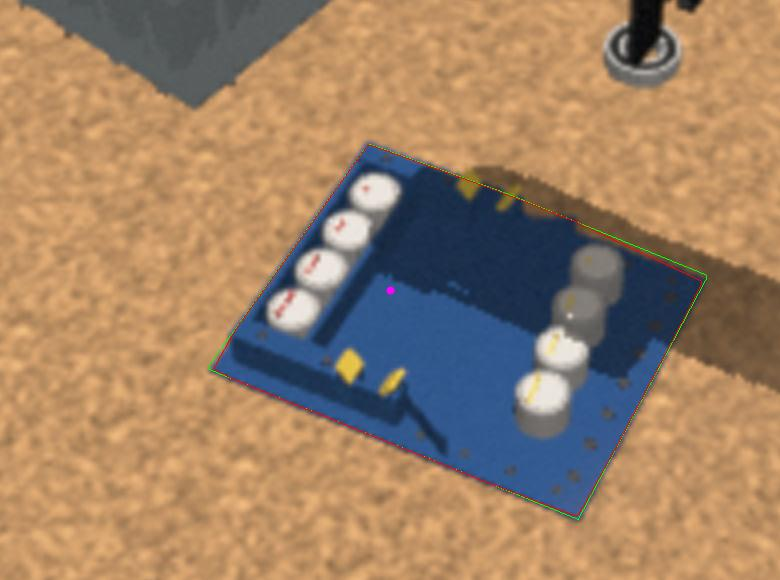

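```bash
sed -i 's/m=((hsv.*/I=im.astype(int);m=(I[...,2]>I[...,0]*1.25+4).astype(np.uint8)/; s/np.load(f"c_{n}.npz")/np.load(("a_" if n!="wrist" else "c_")+n+".npz")/' fitrack.py; python3 fitrack.py
```

```text
scene [647.4  15.1] 8.68 0.028138829357900304
side [650.9  16.5] 8.66 0.009815892848691372
wrist [649.8  16.4] 8.63 0.012749974155457793
```

View pics/fit_wrist.png

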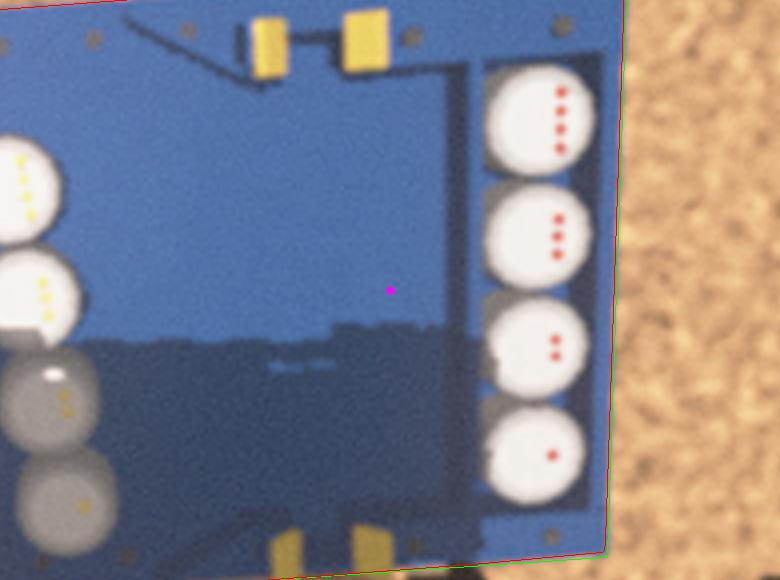

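View pics/fit_scene.png

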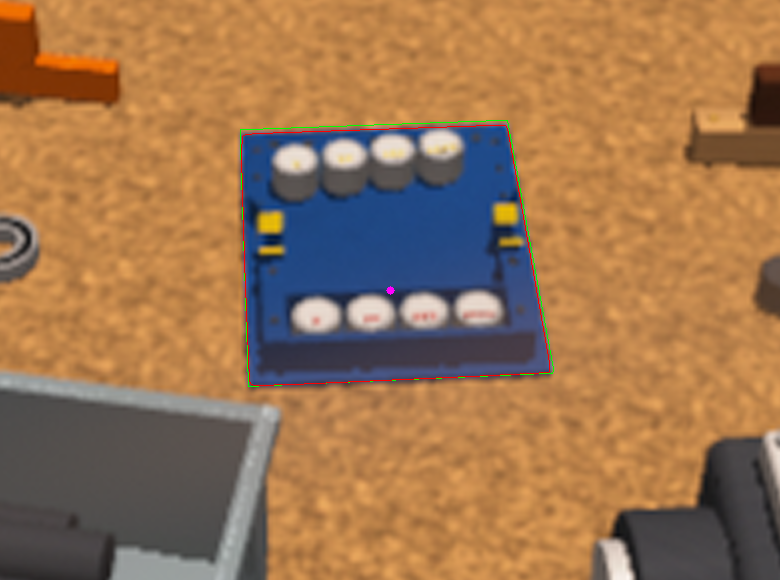

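Rack fits agree: about (650,16), yaw 8.66°. Now the tappets (wrist pixels (303,137) to (318,215)) and pusher/gate poses by ray/plane.

```bash
cat >> h.py <<'E'
def onplane(c,uv,z):
    uv=np.atleast_2d(uv);r=np.c_[uv,np.ones(len(uv))]@np.linalg.inv(c["K"]).T
    T=np.linalg.inv(c["world_to_cam"]);d=r@T[:3,:3].T;o=T[:3,3];t=(z-o[2])/d[:,2];return o+d*t[:,None]
def inv(p,P):
    c,s=np.cos(p[2]),np.sin(p[2]);d=np.atleast_2d(P)[:,:2]-np.array(p[:2]);return np.c_[d[:,0]*c+d[:,1]*s,-d[:,0]*s+d[:,1]*c]
E
python3 - <<'E'
from h import *
th=np.radians(8.66)
c=dict(np.load("c_wrist.npz"));p=(649.8,16.4,th)
P=onplane(c,[[303,137],[308,164],[313,189.5],[317.5,215]],31);print(P.round(1).tolist());r=inv(p,P);print(r.round(1).tolist(),np.degrees(np.polyfit(r[:,1],r[:,0],1)[0]))
P=onplane(c,[[435.5,119.5],[435,148],[434,176],[434,203]],31);print(inv(p,P).round(1).tolist())
for n,p in [("scene",(647.4,15.1,th)),("side",(650.9,16.5,th))]:
    c=dict(np.load(f"a_{n}.npz"))
    g=cv2.cvtColor(c["img"],cv2.COLOR_RGB2HSV)
    m=((g[...,1]<70)&(g[...,2]>190)).astype(np.uint8)
    k,l,st,ce=cv2.connectedComponentsWithStats(m)
    for i in range(1,k):
        if st[i,4]>15:
            q=inv(p,onplane(c,ce[i:i+1],31))[0]
            if abs(q[0])<150 and abs(q[1])<100: print(n,st[i],ce[i].round(1),q.round(1))
E
```

```text
[[520.1, 41.8, 31.0], [528.7, 8.6, 31.0], [537.5, -24.1, 31.0], [546.1, -58.1, 31.0]]
[[-124.4, 44.7], [-120.9, 10.5], [-117.1, -23.1], [-113.8, -58.1]] -5.976964715117361
[[39.5, 54.0], [39.5, 19.1], [38.9, -16.6], [39.5, -52.7]]
scene [330 188   9   6  33] [334.  190.4] [-124.2   44.2]
scene [306 191   9   6  42] [309.8 193.5] [-114.5  -26.2]
scene [318 190   9   6  37] [321.9 191.9] [-119.3    8.7]
scene [293 192  10   6  44] [297.8 194.7] [-111.3  -60.6]
scene [325 229  11   8  52] [330.  232.4] [42.3 17.5]
scene [339 229  10   5  42] [343.5 231.2] [39.9 53.4]
scene [298 231  11   7  58] [302.9 233.8] [ 43.1 -53.7]
scene [312 230  10   7  53] [316.5 232.8] [ 41.7 -18. ]
side [280 167  10   7  56] [284.4 170. ] [ 37.7 -51.7]
side [273 176  10   8  61] [277.7 179.5] [ 37.9 -16. ]
side [335 184  11   8  66] [339.8 187.7] [-115.5  -59.2]
side [266 186  11   8  59] [271.2 189.2] [37.2 19.3]
side [331 194  10   9  64] [335.7 198.1] [-119.7  -24.3]
side [259 196  11   8  63] [264.  199.4] [37.4 55.2]
side [326 205  11   9  66] [331.2 208.9] [-123.6   10.6]
side [323 216   9   9  59] [327.5 220.2] [-129.6   45.1]
```

>>> {"name": "apply_moves", "arguments": {"motion": [[-12,55,-12,0,0,0,0],[-12,55,-12,0,0,0,0],[-12,55,-12,0,0,0,0],[-12,55,-12,0,0,0,0],[-12,40,-12,0,0,0,0]]}}

```text
clock: 3.95
tool_pos: [479.2, 268.3, 301.9]
orientation: [[-0.08, 0.997, 0.0], [0.997, 0.08, -0.0], [-0.0, 0.0, -1.0]]
force: [0.2, -0.3, -0.2]
gripper_width: 87.0
```

>>> {"name": "apply_moves", "arguments": {"motion": [[0,0,0,0,0,0,0],[0,0,0,0,0,0,0]]}}

```text
clock: 4.2
tool_pos: [480.7, 265.4, 302.1]
orientation: [[-0.078, 0.997, 0.0], [0.997, 0.078, -0.001], [-0.001, 0.0, -1.0]]
force: [-1.1, -1.1, -0.7]
gripper_width: 87.1
```

```bash
python3 - <<'E'
from h import *
c=eyes.camera("wrist");np.savez("d_wrist.npz",**c)
s=robot.observe();print(s["clock"],np.round(s["tool_pos"],1),np.round(s["orientation"],3).tolist(),np.round(s["qpos"],2))
o=c["img"][:,:,::-1].copy()
for z in(0,32,77):
    u=proj(c,np.array([[s["tool_pos"][0],s["tool_pos"][1],z]]))[0].astype(int);cv2.circle(o,tuple(int(a) for a in u),2,(255,0,255),-1)
cv2.imwrite("pics/d_wrist.png",o)
E
```

```text
4.25 [481.1 265.  302.3] [[-0.076, 0.997, 0.001], [0.997, 0.076, -0.001], [-0.001, 0.001, -1.0]] [ 0.29  0.2  -0.94  1.66  0.16  1.36 -0.6 ]
```

View pics/d_wrist.png

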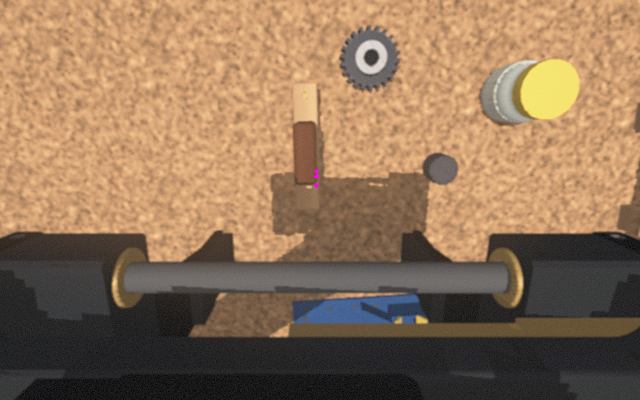

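The wrist picture shows the pusher at (306,145): the handle spans about (305,122) to (305,184), and the pale blade starts at (306,84).

```bash
python3 - <<'E'
from h import *
c=dict(np.load("d_wrist.npz"))
m=np.zeros((400,640),bool);m[75:212,285:330]=1
P,uv=cloud(c,m)
t=P[(P[:,2]>70)&(P[:,2]<90)];print(len(t),np.median(t[:,2]),cv2.minAreaRect(t[:,:2].astype(np.float32)))
t=P[(P[:,2]>27)&(P[:,2]<37)];print(len(t),np.median(t[:,2]),cv2.minAreaRect(t[:,:2].astype(np.float32)))
t=P[(P[:,2]>27)];print(np.median(P[P[:,2]<10,2]),cv2.minAreaRect(t[:,:2].astype(np.float32)))
for y in range(0): pass
t=P[(P[:,2]>70)]
for lo in range(250,350,10):
    a=t[(t[:,1]>=lo)&(t[:,1]<lo+10)]
    if len(a)>5: print(lo,np.percentile(a[:,0],[2,50,98]).round(1))
E
cat > /dev/null
```

```text
1420 76.76615421879251 ((467.6150817871094, 294.1929931640625), (21.849374771118164, 59.481529235839844), 4.438774585723877)
1651 31.954439372393153 ((468.07342529296875, 293.79644775390625), (25.973220825195312, 135.65048217773438), 5.7307448387146)
0.05373937001110107 ((468.07342529296875, 293.79644775390625), (25.973220825195312, 135.65048217773438), 5.7307448387146)
260 [460.1 469.9 479.7]
270 [459.7 469.9 480.1]
280 [458.1 468.6 479.2]
290 [457.5 468.2 478.5]
300 [455.9 467.1 477.7]
310 [455.3 465.8 476.3]
320 [456.1 466.6 475.5]
```

>>> {"name": "apply_moves", "arguments": {"motion": [[-6,14,-45,0,0,0.12,0],[-7,15,-45,0,0,0,0],[0,0,-40,0,0,0,0],[0,0,0,0,0,0,0],[0,0,0,0,0,0,0]]}}

```text
clock: 4.88
tool_pos: [468.7, 295.3, 173.9]
orientation: [[-0.098, 0.995, 0.002], [0.995, 0.098, 0.001], [0.001, 0.002, -1.0]]
force: [-0.5, -0.5, -0.4]
gripper_width: 87.2
```

>>> {"name": "apply_moves", "arguments": {"motion": [[-0.5,-1,-40,0,0,0,0],[0,0,-24,0,0,0,0],[0,0,0,0,0,0,0],[0,0,0,0,0,0,0.5],[0,0,0,0,0,0,1]], "grip_force": 50}}

```text
clock: 5.5
tool_pos: [467.7, 295.5, 110.2]
orientation: [[-0.1, 0.995, 0.003], [0.995, 0.1, 0.001], [0.001, 0.003, -1.0]]
force: [-0.1, -0.5, 0.2]
gripper_width: 74.0
```

>>> {"name": "apply_moves", "arguments": {"motion": [[0,0,0,0,0,0,1],[0,0,0,0,0,0,1],[0,0,0,0,0,0,1]]}}

```text
clock: 5.88
tool_pos: [466.6, 294.9, 108.4]
orientation: [[-0.1, 0.995, 0.0], [0.995, 0.1, -0.0], [-0.0, 0.0, -1.0]]
force: [0.7, 0.7, 0.4]
gripper_width: 44.8
```

>>> {"name": "apply_moves", "arguments": {"motion": [[0,0,0,0,0,0,1],[0,0,0,0,0,0,1],[0,0,0,0,0,0,1],[0,0,0,0,0,0,1]]}}

```text
clock: 6.38
tool_pos: [466.6, 294.9, 108.2]
orientation: [[-0.1, 0.995, -0.0], [0.995, 0.1, 0.0], [0.0, -0.0, -1.0]]
force: [-0.5, -0.3, -0.6]
gripper_width: 21.9
```

>>> {"name": "apply_moves", "arguments": {"motion": [[0,0,35,0,0,0,1],[5,-40,30,0,0,0.3,1],[5,-55,0,0,0,0.3,1],[5,-55,0,0,0,0.3,1],[5,-55,0,0,0,0,1]]}}

```text
clock: 7.0
tool_pos: [486.3, 88.0, 173.2]
orientation: [[-0.255, 0.967, 0.0], [0.967, 0.255, -0.0], [-0.0, 0.0, -1.0]]
force: [1.3, -0.6, -1.6]
gripper_width: 21.4
```

>>> {"name": "apply_moves", "arguments": {"motion": [[5,-55,0,0,0,0,1],[3,-45,0,0,0,0,1],[2,-7,0,0,0,0,1],[0,0,0,0,0,0,1],[0,0,0,0,0,0,1]]}}

```text
clock: 7.62
tool_pos: [496.5, -15.2, 173.2]
orientation: [[-0.257, 0.966, -0.0], [0.966, 0.257, 0.001], [0.001, 0.0, -1.0]]
force: [0.3, -0.3, -1.7]
gripper_width: 21.7
```

```bash
python3 - <<'E'
from h import *
for n in ["wrist","side"]:
    c=eyes.camera(n);np.savez(f"e_{n}.npz",**c);cv2.imwrite(f"pics/e_{n}.png",c["img"][:,:,::-1])
s=robot.observe();print(s["clock"],np.round(s["tool_pos"],1),np.round(s["orientation"],3).tolist(),np.round(s["qpos"],2))
print(inv((650,16.4,np.radians(8.66)),s["tool_pos"][None]))
E
```

```text
7.725 [496.5 -15.3 173.3] [[-0.257, 0.966, 0.0], [0.966, 0.257, 0.0], [0.0, 0.0, -1.0]] [ 0.77  0.17 -0.85  1.94  0.14  1.09  0.13]
[[-156.53329056   -8.26210017]]
```

View pics/e_wrist.png

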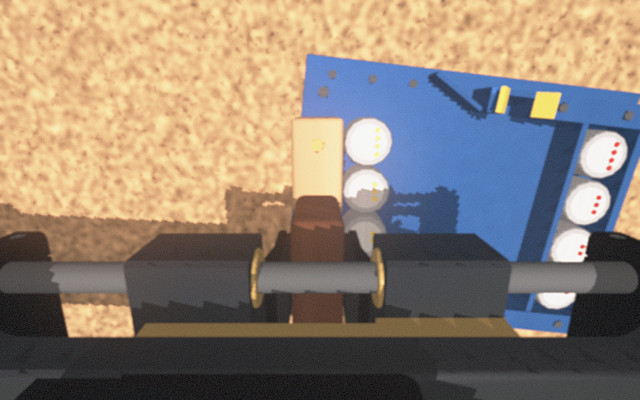

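View pics/e_side.png

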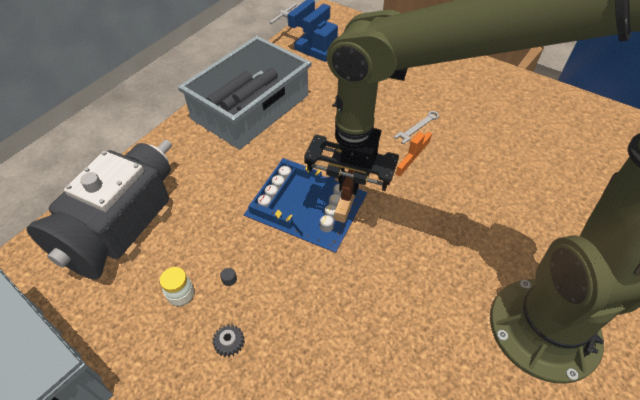

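The wrist picture shows the blade parallel to the row, its front edge at x≈343 and tappets 4 and 3 at (368,141) and (366,189). I check the gap numerically.

```bash
python3 - <<'E'
from h import *
c=dict(np.load("e_wrist.npz"));p=(650,16.4,np.radians(8.66))
B=inv(p,onplane(c,[[343,120],[343,195],[294,119],[293,195]],97));T=inv(p,onplane(c,[[368.5,141],[366.5,189]],31));R=inv(p,onplane(c,[[603,154.5],[587,203]],31))
print(B.round(1).tolist(),T.round(1).tolist(),R.round(1).tolist())
t=B[1]-B[0];t/=np.linalg.norm(t);n=np.array([-t[1],t[0]]);print(t,[(x-B[0])@n for x in T])
m=np.zeros((400,640),bool);m[112:200,285:350]=1
P,_=cloud(c,m);t=P[(P[:,2]>85)&(P[:,2]<105)];print(np.median(t[:,2]));r=cv2.minAreaRect(inv(p,t).astype(np.float32));print(r)
E
```

```text
[[-150.1, 58.9], [-145.2, 21.3], [-174.0, 56.7], [-171.0, 18.5]] [[-125.5, 45.4], [-121.9, 11.5]] [[39.0, 54.1], [39.0, 18.7]]
[ 0.12915234 -0.99162476] [np.float64(22.62888192471667), np.float64(21.861370327321804)]
97.10630168664397
((-160.4296112060547, 38.09346008300781), (26.13515853881836, 41.5097541809082), 6.028825759887695)
```

>>> {"name": "apply_moves", "arguments": {"motion": [[-2,-1,-30,0,0,0,1],[0,0,-20,0,0,0,1],[0,0,-7,0,0,0,1],[0,0,0,0,0,0,1],[0,0,0,0,0,0,1]]}}

```text
clock: 8.35
tool_pos: [495.3, -17.8, 117.2]
orientation: [[-0.255, 0.967, 0.002], [0.967, 0.255, -0.0], [-0.001, 0.002, -1.0]]
force: [-0.3, 0.4, -1.8]
gripper_width: 21.9
```

>>> {"name": "apply_moves", "arguments": {"motion": [[4.9,1.2,-1,0,0,0,1],[4.9,1.2,-1,0,0,0,1],[4.9,1.2,0,0,0,0,1],[4.9,1.2,0,0,0,0,1],[4.9,1.2,0,0,0,0,1]]}}

```text
clock: 8.98
tool_pos: [519.6, -11.9, 114.1]
orientation: [[-0.255, 0.967, 0.0], [0.967, 0.255, 0.0], [0.0, 0.001, -1.0]]
force: [-2.3, -0.4, -2.2]
gripper_width: 21.3
```

```bash
python3 - <<'E'
from h import *
c=eyes.camera("wrist");np.savez("f_wrist.npz",**c);cv2.imwrite("pics/f_wrist.png",c["img"][:,:,::-1])
c=eyes.camera("scene");np.savez("f_scene.npz",**c);cv2.imwrite("pics/f_scene.png",cv2.resize(c["img"][150:280,230:410,::-1],None,fx=4,fy=4,interpolation=cv2.INTER_CUBIC))
s=robot.observe();print(s["clock"],np.round(s["tool_pos"],1),s["force"].round(1),inv((650,16.4,np.radians(8.66)),s["tool_pos"][None]))
E
```

```text
9.075 [520.2 -11.6 114.4] [-0.4 -0.1 -2.4] [[-132.52422646   -8.13707417]]
```

View pics/f_wrist.png

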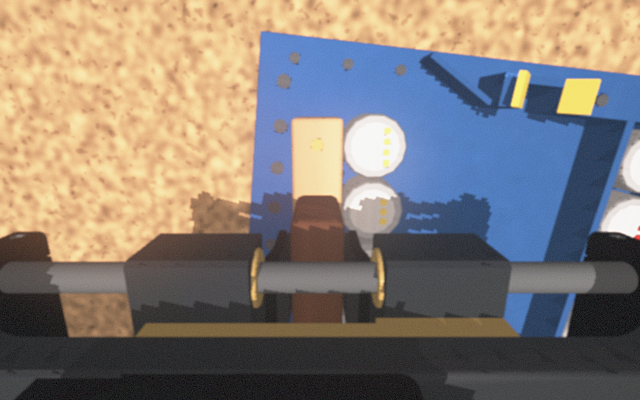

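View pics/f_scene.png

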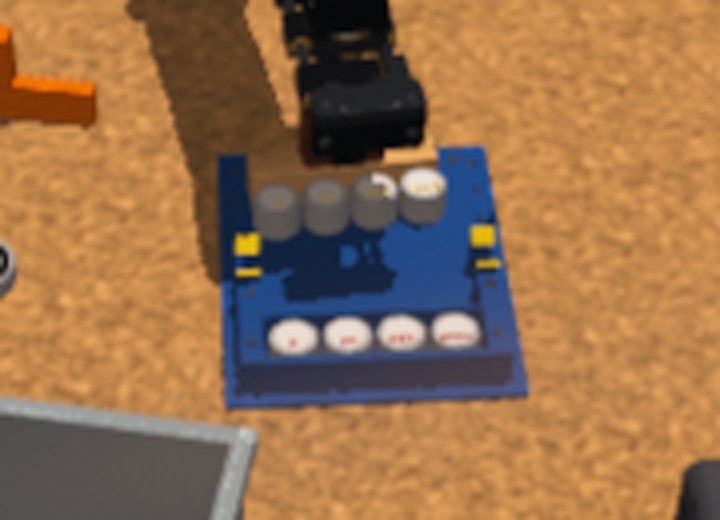

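Blade in contact with the row (tappet 4 at (374,146), tappet 3 at (371,208)); all upright. Next I square it up while pushing.

>>> {"name": "apply_moves", "arguments": {"motion": [[5.8,1.9,0,0,0,-0.12,1],[5.8,1.9,0,0,0,-0.12,1],[5.8,1.9,0,0,0,-0.12,1],[5.8,1.9,0,0,0,-0.12,1],[5.8,1.9,0,0,0,-0.11,1]]}}

```text
clock: 9.7
tool_pos: [548.5, -2.4, 114.2]
orientation: [[-0.153, 0.988, -0.0], [0.988, 0.153, 0.0], [0.0, -0.0, -1.0]]
force: [-1.5, -0.4, -1.8]
gripper_width: 22.0
```

```bash
cat > look.py <<'E'
import sys
from h import *
t=sys.argv[1]
a=[]
for n,(r0,r1,c0,c1) in dict(scene=(160,270,260,400),side=(140,260,230,380)).items():
    c=eyes.camera(n);np.savez(f"{t}_{n}.npz",**c);a.append(cv2.resize(c["img"][r0:r1,c0:c1,::-1],(560,int(560*(r1-r0)/(c1-c0))),interpolation=cv2.INTER_CUBIC)[:290 if 0 else 440])
h=min(x.shape[0] for x in a);a=[cv2.resize(x,(400,400)) for x in a]
cv2.imwrite(f"pics/{t}.png",np.hstack(a))
c=eyes.camera("wrist");np.savez(f"{t}_wrist.npz",**c);cv2.imwrite(f"pics/{t}_wrist.png",c["img"][:,:,::-1])
s=robot.observe();y=s["orientation"][:,1];print(s["clock"],np.round(s["tool_pos"],1),s["force"].round(1),s["gripper_width"],"rack:",inv((650,16.4,np.radians(8.66)),s["tool_pos"][None]).round(1),"yaw rel",np.degrees(np.arctan2(y[1],y[0]))-8.66)
E
python3 look.py g
```

```text
9.85 [549.   -2.2 114.5] [-0.8  0.2 -2.1] 21.678398760968904 rack: [[-102.6   -3.2]] yaw rel 0.2082972808835013
```

View pics/g.png

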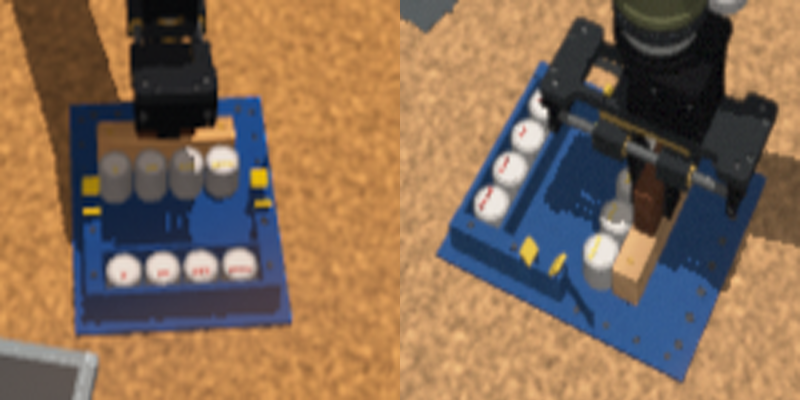

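View pics/g_wrist.png

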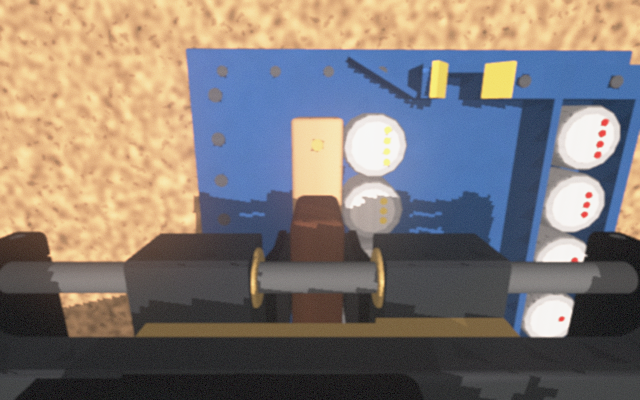

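The row is square with the blade, tappet 4 still at (374,146) in the wrist view. I check lateral positions.

```bash
python3 - <<'E'
from h import *
c=dict(np.load("g_wrist.npz"));p=(650,16.4,np.radians(8.66))
print("tap",inv(p,onplane(c,[[374,146],[372,208]],31)).round(1).tolist())
print("rear",inv(p,onplane(c,[[589,137],[576,204]],31)).round(1).tolist())
print("blade end",inv(p,onplane(c,[[292,118.5],[343,118.5],[343,190]],38.3)).round(1).tolist())
print("lip tops (z43)",inv(p,onplane(c,[[437,61],[437,98],[487,100],[510,62]],43)).round(1).tolist())
E
```

```text
tap [[-71.8, 49.5], [-71.3, 15.9]]
rear [[39.5, 54.5], [40.1, 18.5]]
blade end [[-113.8, 63.5], [-88.8, 63.6], [-88.0, 27.7]]
lip tops (z43) [[-46.9, 89.3], [-45.4, 73.2], [-21.8, 72.4], [-13.5, 89.0]]
```

>>> {"name": "apply_moves", "arguments": {"motion": [[6.0,1.9,0,0,0,-0.02,1],[6.0,1.9,0,0,0,0,1],[6.0,1.9,0,0,0,0,1],[6.0,1.9,0,0,0,0,1],[6.0,0.9,0,0,0,0,1]]}}

```text
clock: 10.48
tool_pos: [578.4, 6.2, 114.2]
orientation: [[-0.151, 0.989, -0.0], [0.989, 0.151, 0.0], [0.0, -0.0, -1.0]]
force: [-3.9, -0.5, 1.2]
gripper_width: 21.3
```

```bash
python3 look.py i
```

```text
10.625 [579.2   6.3 114.4] [-0.2 -0.1 -1.8] 21.840956156730982 rack: [[-71.5   0.7]] yaw rel 0.006671421809276268
```

View pics/i.png

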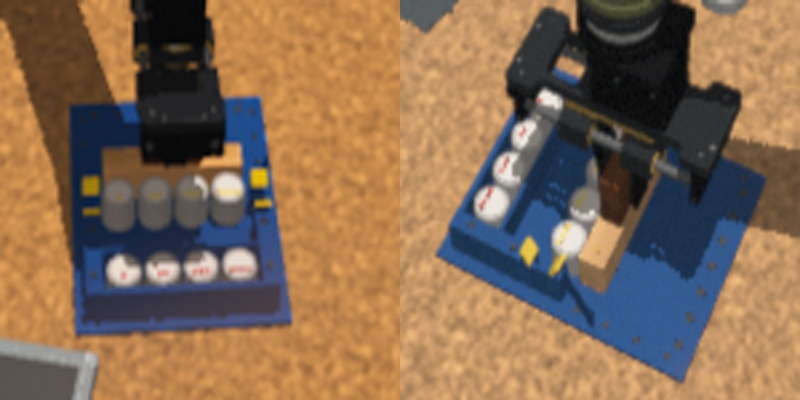

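View pics/i_wrist.png

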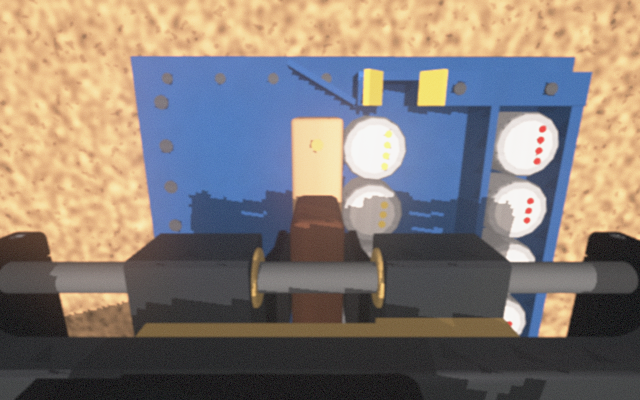

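Row is entering between the cheeks, tappet 4 at (374,148), clear of the lips. I keep going straight.

>>> {"name": "apply_moves", "arguments": {"motion": [[6.0,0.9,0,0,0,0,1],[6.0,0.9,0,0,0,0,1],[6.0,0.9,0,0,0,0,1],[6.0,0.9,0,0,0,0,1],[6.0,0.9,0,0,0,0,1]]}}

```text
clock: 11.25
tool_pos: [608.5, 10.5, 114.2]
orientation: [[-0.15, 0.989, 0.0], [0.989, 0.15, 0.0], [0.0, 0.0, -1.0]]
force: [-2.6, -0.5, -0.5]
gripper_width: 21.2
```

```bash
python3 look.py j;  python3 - <<'E'
from h import *
p=(650,16.4,np.radians(8.66))
c=dict(np.load("i_wrist.npz"));print("tap",inv(p,onplane(c,[[374,148],[372,208.5]],31)).round(1).tolist(),inv(p,onplane(c,[[292,118.5],[343,118.5],[343,190]],38.3)).round(1).tolist())
E
```

```text
11.4 [609.1  10.7 114.4] [ 0.3  0.6 -2.1] 21.43453176585251 rack: [[-41.3   0.5]] yaw rel 0.0004422109072823588
tap [[-40.5, 52.2], [-40.2, 19.3]] [[-82.5, 67.3], [-57.6, 67.3], [-56.8, 31.4]]
```

View pics/j_wrist.png

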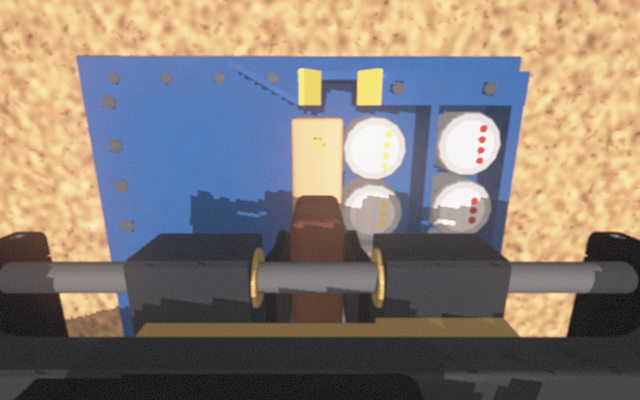

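View pics/j.png

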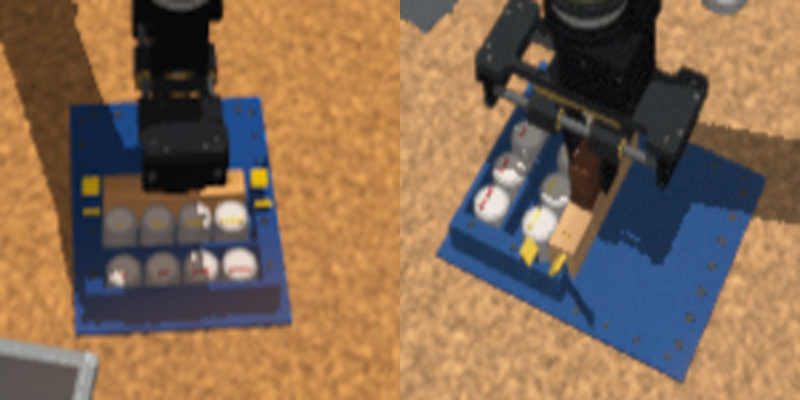

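Tappet 4 at (374,148), wall gap still about 11 mm. I go slowly and watch the force.

>>> {"name": "apply_moves", "arguments": {"motion": [[2.5,0.4,0,0,0,0,1],[2.5,0.4,0,0,0,0,1],[2,0.3,0,0,0,0,1],[1.5,0.2,0,0,0,0,1],[0.5,0.1,0,0,0,0,1]]}}

```text
clock: 12.02
tool_pos: [617.1, 11.8, 114.3]
orientation: [[-0.15, 0.989, -0.0], [0.989, 0.15, -0.0], [-0.0, -0.0, -1.0]]
force: [-4.0, -0.7, 0.4]
gripper_width: 21.3
```

>>> {"name": "apply_moves", "arguments": {"motion": [[1,0.15,0,0,0,0,1],[0.5,0.1,0,0,0,0,1]]}}

```text
clock: 12.28
tool_pos: [618.7, 12.0, 114.3]
orientation: [[-0.15, 0.989, 0.0], [0.989, 0.15, -0.0], [-0.0, 0.0, -1.0]]
force: [-3.6, -0.6, 0.6]
gripper_width: 21.4
```

>>> {"name": "apply_moves", "arguments": {"motion": [[1,0.15,0,0,0,0,1],[0,0,0,0,0,0,1]]}}

```text
clock: 12.52
tool_pos: [619.7, 12.2, 114.3]
orientation: [[-0.15, 0.989, 0.0], [0.989, 0.15, -0.0], [-0.0, 0.0, -1.0]]
force: [-2.4, -1.0, 0.2]
gripper_width: 21.5
```

```bash
python3 look.py k
```

```text
12.675 [619.7  12.2 114.3] [-3.2 -0.9  0.8] 21.70313408451717 rack: [[-30.6   0.4]] yaw rel -0.009077820923442559
```

View pics/k_wrist.png

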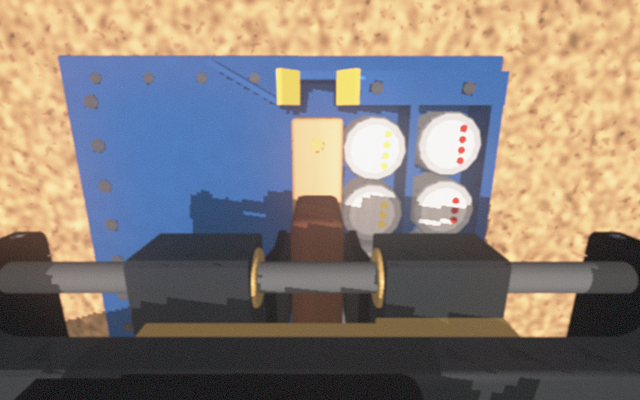

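>>> {"name": "apply_moves", "arguments": {"motion": [[1,0.15,0,0,0,0,1],[0,0,0,0,0,0,1]]}}

```text
clock: 12.92
tool_pos: [619.9, 12.2, 114.3]
orientation: [[-0.15, 0.989, -0.002], [0.989, 0.15, -0.001], [-0.0, -0.002, -1.0]]
force: [-5.2, -1.2, 1.7]
gripper_width: 21.6
```

>>> {"name": "apply_moves", "arguments": {"motion": [[0.7,0.1,0,0,0,0,1],[0,0,0,0,0,0,1]]}}

```text
clock: 13.18
tool_pos: [620.0, 12.3, 114.2]
orientation: [[-0.15, 0.989, -0.003], [0.989, 0.15, -0.001], [-0.0, -0.003, -1.0]]
force: [-7.1, -0.2, 3.4]
gripper_width: 21.4
```

>>> {"name": "apply_moves", "arguments": {"motion": [[0.7,0.1,0,0,0,0,1],[0,0,0,0,0,0,1]]}}

```text
clock: 13.42
tool_pos: [620.2, 12.3, 114.1]
orientation: [[-0.15, 0.989, -0.005], [0.989, 0.15, -0.001], [-0.0, -0.005, -1.0]]
force: [-8.1, -1.2, 4.2]
gripper_width: 21.3
```

>>> {"name": "apply_moves", "arguments": {"motion": [[1,0.15,0,0,0,0,1],[1,0.15,0,0,0,0,1],[0,0,0,0,0,0,1]]}}

```text
clock: 13.8
tool_pos: [620.6, 12.4, 113.9]
orientation: [[-0.15, 0.989, -0.009], [0.989, 0.15, -0.002], [-0.001, -0.009, -1.0]]
force: [-13.5, -2.2, 8.4]
gripper_width: 21.9
```

```bash
python3 look.py l; python3 -c "
from h import *
s=robot.observe();print(s['moment'].round(2),s['orientation'].round(4).tolist())"
```

```text
13.95 [620.6  12.4 113.9] [-13.   -2.4   8.2] 21.988521870698055 rack: [[-29.7   0.5]] yaw rel -0.0175253211829709
[-0.45  3.05 -0.01] [[-0.1503, 0.9886, -0.0088], [0.9886, 0.1503, -0.0022], [-0.0008, -0.0091, -1.0]]
```

View pics/l.png

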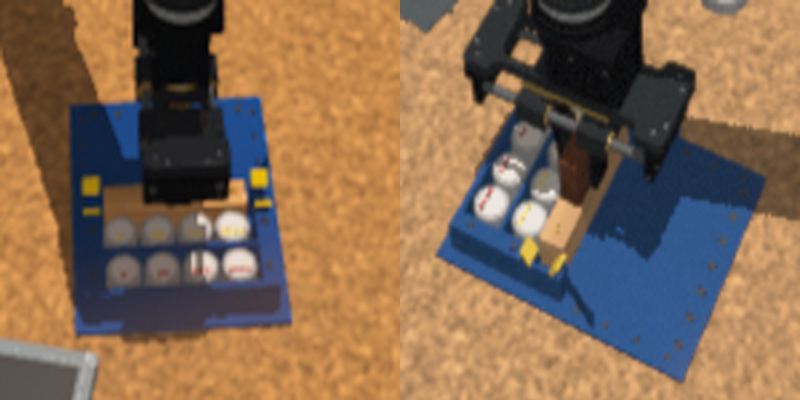

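Position (-29.7 of -29.5 expected), 13 N in push direction and zero yaw moment say the whole row is home. Back off.

>>> {"name": "apply_moves", "arguments": {"motion": [[-3,-0.5,0,0,0,0,1],[-4,-0.6,0.5,0,0,0,1],[-10,-1.5,0.5,0,0,0,1],[-16,-2.4,0,0,0,0,1],[-20,-3,0,0,0,0,1]]}}

```text
clock: 14.58
tool_pos: [570.9, 5.0, 115.6]
orientation: [[-0.151, 0.989, 0.002], [0.989, 0.151, 0.0], [0.0, 0.002, -1.0]]
force: [-0.4, -0.3, -1.6]
gripper_width: 21.6
```

>>> {"name": "apply_moves", "arguments": {"motion": [[-20,-3,15,0,0,0,1],[-20,-3,25,0,0,0,1],[0,0,20,0,0,0,1],[0,0,0,0,0,0,1]]}}

```text
clock: 15.08
tool_pos: [533.0, -1.2, 177.4]
orientation: [[-0.15, 0.989, 0.006], [0.989, 0.15, -0.001], [-0.002, 0.005, -1.0]]
force: [1.5, 0.5, -1.3]
gripper_width: 21.9
```

```bash
python3 look.py m
```

```text
15.225 [531.2  -1.1 174.7] [ 0.3 -0.3 -2.3] 21.760218591877447 rack: [[-120.1    0.6]] yaw rel -0.008014632911004682
```

View pics/m.png

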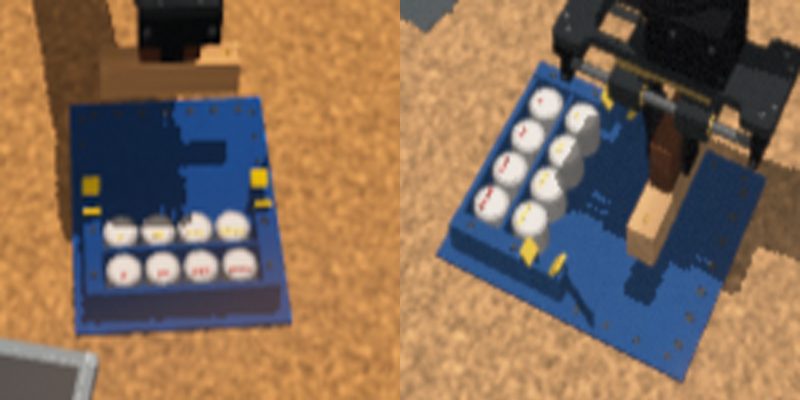

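View pics/m_wrist.png

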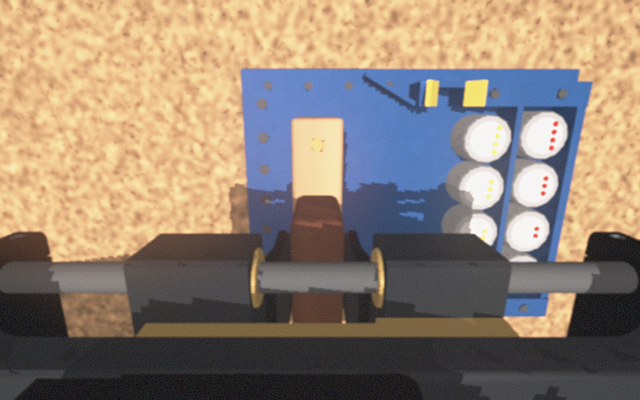

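The four tappets stand in a straight row against the back wall (wrist view, (487,138) to (480,232)), upright. Now return the pusher to its old place.

>>> {"name": "apply_moves", "arguments": {"motion": [[-12,55,0,0,0,0,1],[-12,55,0,0,0,0,1],[-13,55,0,0,0,0,1],[-13,55,0,0,0,0,1],[-12,55,0,0,0,0,1]]}}

```text
clock: 15.85
tool_pos: [468.4, 275.4, 174.3]
orientation: [[-0.15, 0.989, -0.001], [0.989, 0.15, 0.0], [0.0, -0.001, -1.0]]
force: [1.1, 1.1, -1.5]
gripper_width: 21.7
```

>>> {"name": "apply_moves", "arguments": {"motion": [[-2,20,-20,0,0,0,1],[0,0,-20,0,0,0,1],[0,0,-15,0,0,0,1],[0,0,-5,0,0,0,1],[0,0,0,0,0,0,1]]}}

```text
clock: 16.48
tool_pos: [467.5, 292.7, 115.0]
orientation: [[-0.148, 0.989, -0.0], [0.989, 0.148, -0.001], [-0.0, -0.0, -1.0]]
force: [-0.6, -1.3, -1.5]
gripper_width: 21.8
```

>>> {"name": "apply_moves", "arguments": {"motion": [[0,0,-4,0,0,0,1],[0,0,-2,0,0,0,1],[0,0,0,0,0,0,1]]}}

```text
clock: 16.85
tool_pos: [467.0, 293.8, 109.4]
orientation: [[-0.15, 0.989, 0.0], [0.989, 0.15, -0.0], [-0.0, 0.0, -1.0]]
force: [-0.1, -0.2, -1.6]
gripper_width: 22.1
```

>>> {"name": "apply_moves", "arguments": {"motion": [[0,0,-1,0,0,0,1],[0,0,0,0,0,0,1]]}}

```text
clock: 17.1
tool_pos: [467.0, 293.9, 108.3]
orientation: [[-0.15, 0.989, 0.0], [0.989, 0.15, -0.0], [-0.0, 0.0, -1.0]]
force: [0.3, -0.4, -1.6]
gripper_width: 21.5
```

>>> {"name": "apply_moves", "arguments": {"motion": [[0,0,-0.7,0,0,0,1],[0,0,0,0,0,0,1]]}}

```text
clock: 17.35
tool_pos: [467.0, 294.0, 108.2]
orientation: [[-0.15, 0.989, 0.0], [0.989, 0.15, -0.0], [-0.0, 0.0, -1.0]]
force: [-2.2, -2.5, 5.9]
gripper_width: 21.6
```

Touched down. Release gently.

>>> {"name": "apply_moves", "arguments": {"motion": [[0,0,0,0,0,0,0.6],[0,0,0,0,0,0,0.3],[0,0,0,0,0,0,0.3],[0,0,0,0,0,0,0.3],[0,0,0,0,0,0,0.3]]}}

```text
clock: 17.98
tool_pos: [467.0, 293.8, 107.5]
orientation: [[-0.15, 0.989, 0.0], [0.989, 0.15, -0.0], [-0.0, 0.0, -1.0]]
force: [-1.2, -0.1, -0.4]
gripper_width: 58.9
```

>>> {"name": "apply_moves", "arguments": {"motion": [[0,0,20,0,0,0,0.3],[0,0,40,0,0,0,0.3],[0,0,50,0,0,0,0],[0,-20,50,0,0,0,0],[0,-45,20,0,0,0,0]]}}

```text
clock: 18.6
tool_pos: [467.2, 231.7, 292.2]
orientation: [[-0.156, 0.988, 0.006], [0.988, 0.156, 0.003], [0.002, 0.006, -1.0]]
force: [1.6, -0.8, 0.8]
gripper_width: 82.5
```

```bash
python3 look.py n
```

```text
18.75 [468.3 226.8 289.9] [-0.2  0.5 -0.2] 85.87485846440784 rack: [[-147.9  235.4]] yaw rel -0.2960946025490667
```

View pics/n_wrist.png

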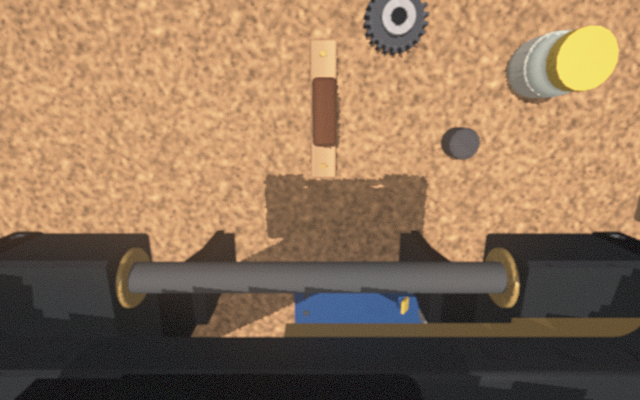

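View pics/n.png

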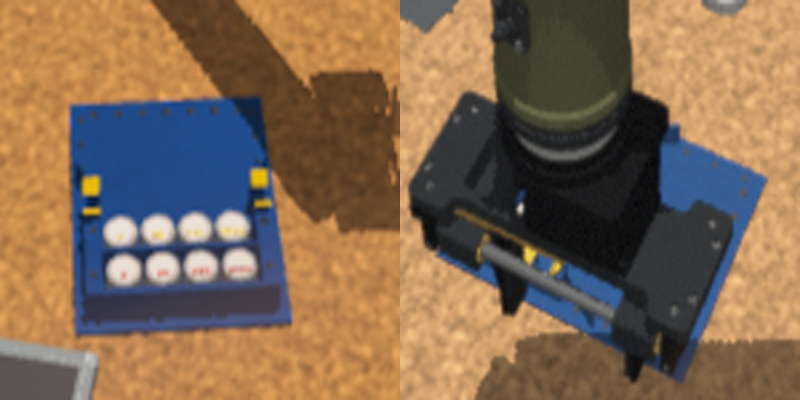

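Pusher stands upright at (323,108) in the wrist view, and the row is straight at (177,230) in the scene crop. On to the gate, with a check stop above the rack.

>>> {"name": "apply_moves", "arguments": {"motion": [[14,-55,16,0,0,-0.2,0],[14,-55,16,0,0,-0.2,0],[14,-55,16,0,0,-0.2,0],[14,-48,16,0,0,0,0],[0,0,0,0,0,0,0]]}}

```text
clock: 19.38
tool_pos: [524.3, 12.1, 352.3]
orientation: [[-0.04, 0.999, 0.001], [0.999, 0.04, -0.0], [-0.0, 0.001, -1.0]]
force: [-0.5, 0.1, -1.2]
gripper_width: 86.9
```

>>> {"name": "apply_moves", "arguments": {"motion": [[0,0,0,0,0,0,0]]}}

```text
clock: 19.5
tool_pos: [522.8, 17.7, 351.4]
orientation: [[-0.048, 0.999, -0.001], [0.999, 0.048, 0.001], [0.001, -0.001, -1.0]]
force: [-0.3, 0.3, 0.1]
gripper_width: 87.4
```

```bash
python3 look.py o
```

```text
19.65 [522.6  18.1 351.3] [0.7 0.3 0. ] 86.43085287951627 rack: [[-125.7   20.8]] yaw rel -5.804201413766261
```

View pics/o_wrist.png

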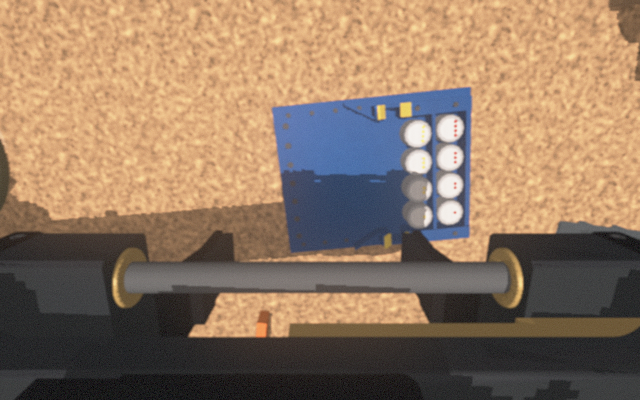

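```bash
sed 's/c_")+n/o_")+n/' fitrack.py > fit2.py; python3 fit2.py | tail -1; python3 - <<'E'
from h import *
c=dict(np.load("o_wrist.npz"));p=(649.8,16.4,np.radians(8.66))
cv2.imwrite("pics/o_crop.png",cv2.resize(c["img"][85:255,265:475,::-1],None,fx=3.4,fy=3.4,interpolation=cv2.INTER_CUBIC))
print(inv(p,onplane(c,[[417,133.5],[417.5,161.5],[417,188],[418,215]],31)).round(1).tolist(),inv(p,onplane(c,[[450,128.5],[450.5,157.5],[450,186],[449.5,213]],31)).round(1).tolist())
E
```

```text
wrist [650.6  16.5] 8.59 0.00745449485109936
[[0.1, 51.8], [-0.1, 17.6], [-1.5, -16.0], [-1.1, -52.0]] [[39.8, 53.7], [40.5, 18.5], [39.9, -17.6], [39.3, -53.3]]
```

View pics/o_crop.png

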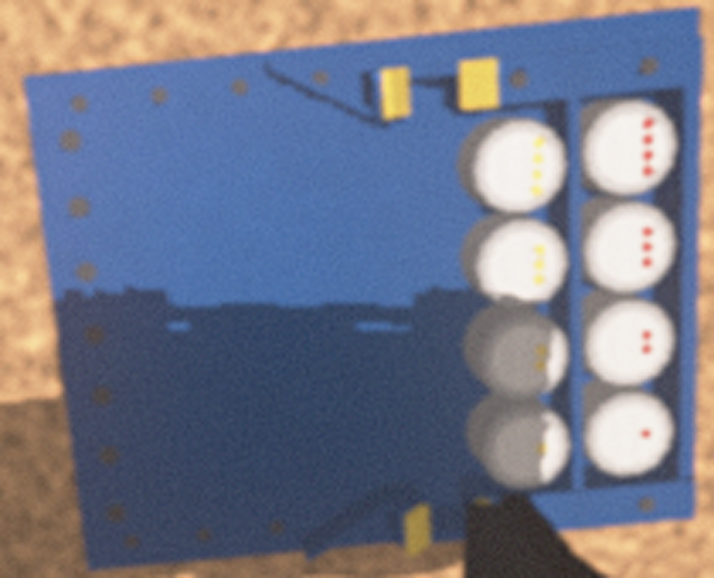

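The row is closed and at the wall (tops within ~1 mm of 0.5 in rack x). Now above the gate.

>>> {"name": "apply_moves", "arguments": {"motion": [[-14,-57,-10,0,0,-0.15,0],[-14,-57,-10,0,0,-0.15,0],[-14,-57,-10,0,0,-0.15,0],[-14,-57,-10,0,0,-0.15,0],[-12,-57,-10,0,0,0,0]]}}

```text
clock: 20.27
tool_pos: [454.8, -269.5, 301.4]
orientation: [[0.056, 0.998, 0.0], [0.998, -0.056, -0.001], [-0.001, 0.0, -1.0]]
force: [1.1, 0.4, -0.0]
gripper_width: 86.8
```

>>> {"name": "apply_moves", "arguments": {"motion": [[0,-30,0,0,0,0,0],[0,0,0,0,0,0,0],[0,0,0,0,0,0,0]]}}

```text
clock: 20.65
tool_pos: [456.4, -296.8, 301.8]
orientation: [[0.055, 0.998, 0.001], [0.998, -0.055, 0.001], [0.001, 0.001, -1.0]]
force: [-0.2, 0.4, -0.2]
gripper_width: 86.9
```

```bash
python3 look.py p; python3 - <<'E'
from h import *
c=dict(np.load("p_wrist.npz"))
g=cv2.cvtColor(c["img"],cv2.COLOR_RGB2HSV);m=(g[...,0]<16)&(g[...,1]>190)
m[230:]=0
P,_=cloud(c,m);
for lo,hi in((70,85),(26,38)):
    t=P[(P[:,2]>lo)&(P[:,2]<hi)];print(len(t),np.median(t[:,2]),cv2.minAreaRect(t[:,:2].astype(np.float32)),t.mean(0))
E
```

```text
20.8 [ 456.  -297.2  302. ] [-0.5 -0.4  0.2] 86.94336798918468 rack: [[-239.  -280.8]] yaw rel -11.81436651824721
0 nan ((0.0, 0.0), (0.0, 0.0), 0.0) [nan nan nan]
0 nan ((0.0, 0.0), (0.0, 0.0), 0.0) [nan nan nan]
  return _methods._mean(a, axis=axis, dtype=dtype,
  ret = ret.dtype.type(ret / rcount)
<stdin>:7: RuntimeWarning: Mean of empty slice.
  ret = um.true_divide(
```

View pics/p_wrist.png

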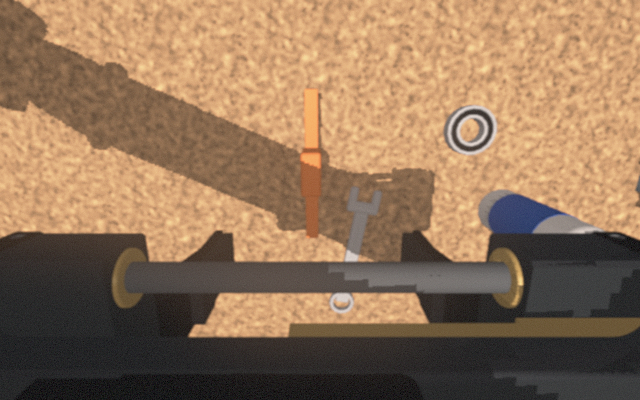

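The wrist picture shows the gate at (311,165), its grip at (311,150–195), the spanner's jaw at (365,195) to its right, the bearing and the spray can further off.

```bash
python3 - <<'E'
from h import *
c=dict(np.load("p_wrist.npz"))
m=np.zeros((400,640),bool);m[80:240,290:340]=1
P,_=cloud(c,m)
for lo,hi in((70,85),(27,36)):
    t=P[(P[:,2]>lo)&(P[:,2]<hi)];print(len(t),np.median(t[:,2]),cv2.minAreaRect(t[:,:2].astype(np.float32)),t.mean(0).round(1))
    f=np.polyfit(t[:,1],t[:,0],1);print(-np.degrees(np.arctan(f[0])))
E
```

```text
928 76.75061704228696 ((452.1089172363281, -285.9678649902344), (43.21776580810547, 19.66008949279785), 86.75355529785156) [ 452.2 -285.5   76.6]
-2.5649630183474756
1290 31.987825951111944 ((452.1129455566406, -286.3208923339844), (162.64938354492188, 13.968707084655762), 86.93595123291016) [ 452.5 -278.1   32. ]
-2.755798922749799
```

>>> {"name": "apply_moves", "arguments": {"motion": [[-2,5,-55,0,0,0,0],[-2,6,-50,0,0,0,0],[0,0,-40,0,0,0,0],[0,0,0,0,0,0,0.3],[0,0,0,0,0,0,0.3]]}}

```text
clock: 21.42
tool_pos: [452.3, -288.2, 158.4]
orientation: [[0.058, 0.998, 0.002], [0.998, -0.058, -0.001], [-0.001, 0.002, -1.0]]
force: [-0.3, -0.8, -0.8]
gripper_width: 74.1
```

>>> {"name": "apply_moves", "arguments": {"motion": [[0,1.5,-30,0,0,0,0.3],[0,0,-17,0,0,0,0.3],[0,0,0,0,0,0,0.3],[0,0,0,0,0,0,0.7],[0,0,0,0,0,0,1]], "grip_force": 40}}

```text
clock: 22.05
tool_pos: [451.6, -287.1, 110.7]
orientation: [[0.059, 0.998, 0.002], [0.998, -0.059, -0.001], [-0.001, 0.002, -1.0]]
force: [1.1, -1.3, -0.5]
gripper_width: 48.3
```

>>> {"name": "apply_moves", "arguments": {"motion": [[0,0,0,0,0,0,1],[0,0,0,0,0,0,1],[0,0,0,0,0,0,1],[0,0,0,0,0,0,1]]}}

```text
clock: 22.55
tool_pos: [451.0, -286.7, 109.6]
orientation: [[0.059, 0.998, 0.0], [0.998, -0.059, -0.0], [-0.0, 0.0, -1.0]]
force: [-0.4, -0.3, 0.4]
gripper_width: 19.7
```

>>> {"name": "apply_moves", "arguments": {"motion": [[0,0,40,0,0,0,1],[15,30,35,0,0,0.2,1],[28,50,0,0,0,0.25,1],[28,50,0,0,0,0.25,1],[28,50,0,0,0,0.25,1]]}}

```text
clock: 23.18
tool_pos: [550.5, -105.3, 184.6]
orientation: [[-0.108, 0.994, 0.0], [0.994, 0.108, -0.001], [-0.001, 0.0, -1.0]]
force: [0.9, -0.5, -0.9]
gripper_width: 19.8
```

>>> {"name": "apply_moves", "arguments": {"motion": [[28,50,0,0,0,0.25,1],[28,50,0,0,0,0,1],[15,18,0,0,0,0,1],[0,0,0,0,0,0,1],[0,0,0,0,0,0,1]]}}

```text
clock: 23.8
tool_pos: [620.4, 9.9, 184.0]
orientation: [[-0.149, 0.989, -0.001], [0.989, 0.149, -0.001], [-0.001, -0.002, -1.0]]
force: [-0.4, 0.4, -2.2]
gripper_width: 19.5
```

```bash
python3 look.py q
```

```text
23.95 [620.6   9.4 184.5] [ 0.4 -0.5 -1.1] 19.841665367842104 rack: [[-30.2  -2.5]] yaw rel -0.15359423644495784
```

View pics/q_wrist.png

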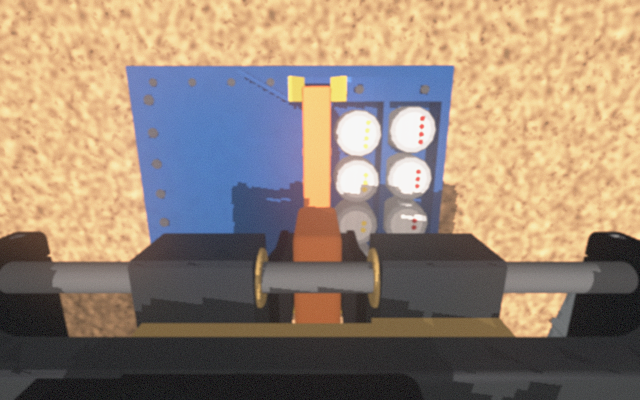

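View pics/q.png

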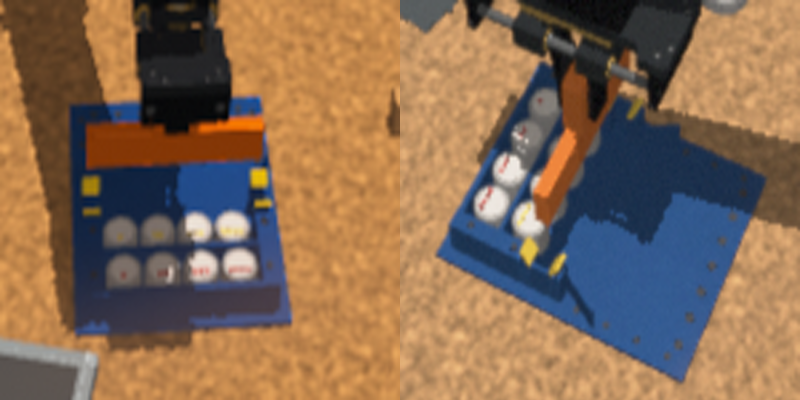

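The wrist picture shows the gate's end at (303–330, 86) between the yellow lips (296,90) and (339,90). Measure the residual.

```bash
python3 - <<'E'
from h import *
c=dict(np.load("q_wrist.npz"));p=(650.2,16.4,np.radians(8.63))
cv2.imwrite("pics/q_crop.png",cv2.resize(c["img"][55:215,230:450,::-1],None,fx=3.4,fy=3.4,interpolation=cv2.INTER_CUBIC))
m=np.zeros((400,640),bool);m[78:212,295:340]=1
P,_=cloud(c,m);t=P[(P[:,2]>100)&(P[:,2]<115)];z=np.median(t[:,2]);r=cv2.minAreaRect(inv(p,t).astype(np.float32));print(z,r,cv2.boxPoints(r).round(1).tolist())
print("rear",inv(p,onplane(c,[[413,129],[410,177]],31)).round(1).tolist())
a=inv(p,t);f=np.polyfit(a[:,1],a[:,0],1);print("gate centreline x at y=0",f[1],"yaw",-np.degrees(np.arctan(f[0])))
E
```

```text
106.56508332572653 ((-30.085290908813477, 48.61475372314453), (18.66387367248535, 61.49162673950195), 0.9519848823547363) [[-39.900001525878906, 79.19999694824219], [-38.900001525878906, 17.700000762939453], [-20.200000762939453, 18.0], [-21.299999237060547, 79.5]]
rear [[39.4, 54.5], [39.7, 19.4]]
gate centreline x at y=0 -29.50736368664856 yaw 0.16575490232771506
```

View pics/q_crop.png

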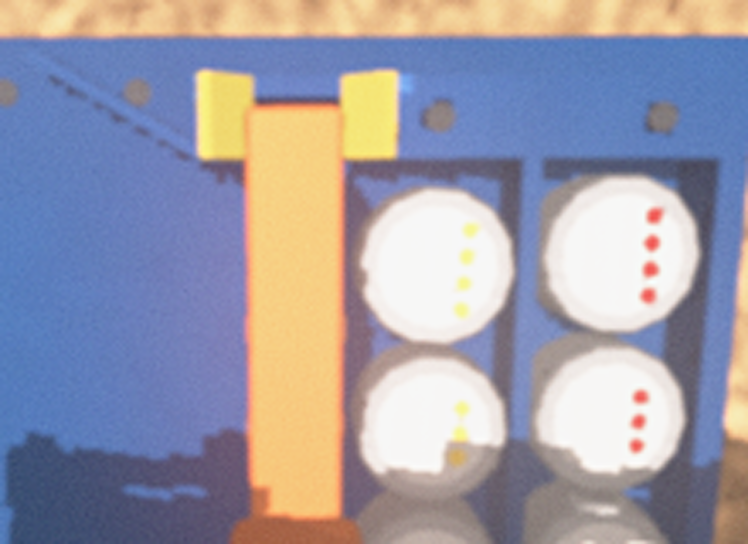

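>>> {"name": "apply_moves", "arguments": {"motion": [[0.6,3.3,-15,0,0,0.01,1],[0,0,-13,0,0,0,1],[0,0,0,0,0,0,1],[0,0,0,0,0,0,1]]}}

```text
clock: 24.45
tool_pos: [621.6, 14.7, 156.4]
orientation: [[-0.152, 0.988, -0.0], [0.988, 0.152, 0.0], [0.0, -0.0, -1.0]]
force: [-0.6, -0.3, -0.7]
gripper_width: 19.9
```

```bash
python3 look.py r; python3 - <<'E'
from h import *
c=dict(np.load("r_wrist.npz"));p=(650.2,16.4,np.radians(8.63))
cv2.imwrite("pics/r_crop.png",cv2.resize(c["img"][55:215,210:450,::-1],None,fx=3.2,fy=3.2,interpolation=cv2.INTER_CUBIC))
z0=robot.observe()["tool_pos"][2]-109.6+32
m=np.zeros((400,640),bool);m[75:205,295:345]=1
P,_=cloud(c,m);t=P[abs(P[:,2]-z0)<5];z=np.median(t[:,2]);a=inv(p,t);print(z0,z,np.percentile(a[:,1],[99,99.8,100]))
for lo in range(20,80,10):
    b=a[(a[:,1]>lo)&(a[:,1]<lo+10)];print(lo,np.percentile(b[:,0],[3,97]).round(1))
E
```

```text
24.6 [621.9  14.8 157.1] [ 0.1 -0.3 -0.9] 19.31721928328734 rack: [[-28.    2.6]] yaw rel 0.09229306533951132
79.45338537035474 79.28471094759524 [83.95301129 84.41064268 84.4946025 ]
20 [-34.1 -20.4]
30 [-34.  -20.5]
40 [-33.9 -20.6]
50 [-34.3 -20.8]
60 [-34.2 -20.9]
70 [-34.2 -21. ]
```

View pics/r_crop.png

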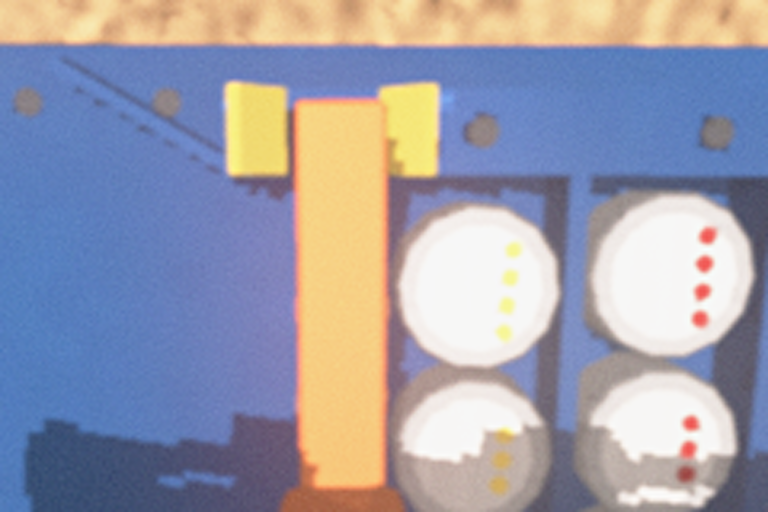

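View pics/r.png

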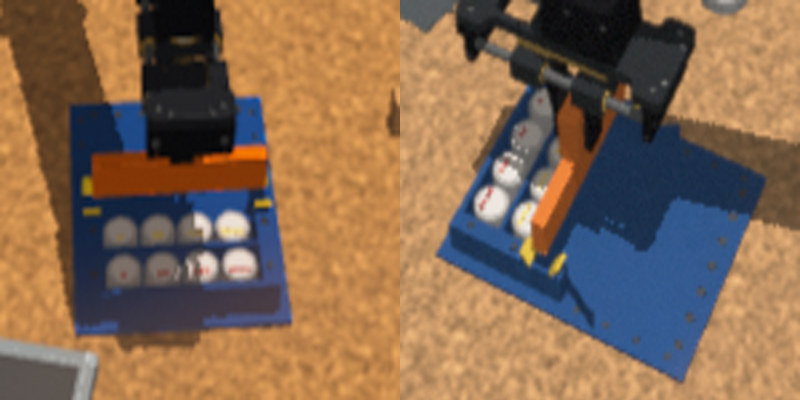

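>>> {"name": "apply_moves", "arguments": {"motion": [[-0.7,-2.0,-3,0,0,-0.01,1],[0,0,-4,0,0,0,1],[0,0,0,0,0,0,1],[0,0,0,0,0,0,1]]}}

```text
clock: 25.1
tool_pos: [620.9, 12.7, 149.5]
orientation: [[-0.15, 0.989, 0.0], [0.989, 0.15, 0.0], [0.0, 0.0, -1.0]]
force: [-0.2, 0.2, -1.8]
gripper_width: 19.8
```

```bash
python3 look.py s; python3 - <<'E'
from h import *
c=dict(np.load("s_wrist.npz"));p=(650.2,16.4,np.radians(8.63))
cv2.imwrite("pics/s_crop.png",cv2.resize(c["img"][55:215,210:450,::-1],None,fx=3.2,fy=3.2,interpolation=cv2.INTER_CUBIC))
z0=robot.observe()["tool_pos"][2]-109.6+32
m=np.zeros((400,640),bool);m[75:205,295:345]=1
P,_=cloud(c,m);t=P[abs(P[:,2]-z0)<5];a=inv(p,t);print(z0,np.percentile(a[:,1],[99,99.8]))
for lo in range(20,80,20):
    b=a[(a[:,1]>lo)&(a[:,1]<lo+20)];print(lo,np.percentile(b[:,0],[3,97]).round(1))
E
```

```text
25.25 [621.   12.7 149.7] [ 0.1  0.  -0.7] 19.834895694320696 rack: [[-29.2   0.8]] yaw rel -0.006979345000095449
72.10033802148101 [82.10247789 82.59741198]
20 [-35.2 -21.7]
40 [-35.1 -22. ]
60 [-35.3 -22.2]
```

View pics/s_crop.png

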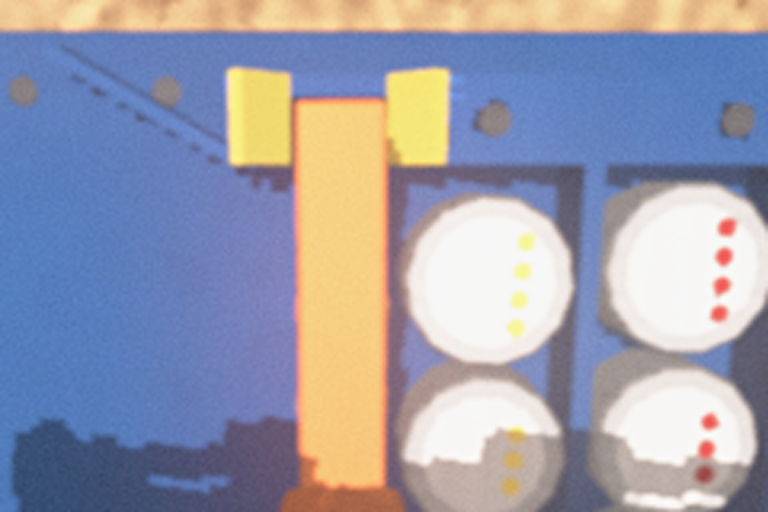

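Centred to within about 0.5 mm: the gate's end at (340,100) in the crop lies mid-way between the lips. Lower it.

>>> {"name": "apply_moves", "arguments": {"motion": [[0,0,-4,0,0,0,1],[0,0,-4,0,0,0,1],[0,0,0,0,0,0,1]]}}

```text
clock: 25.62
tool_pos: [620.5, 12.6, 141.0]
orientation: [[-0.15, 0.989, -0.001], [0.989, 0.15, -0.0], [0.0, -0.001, -1.0]]
force: [-0.8, 0.6, -1.4]
gripper_width: 20.0
```

>>> {"name": "apply_moves", "arguments": {"motion": [[0,0,-4,0,0,0,1],[0,0,-4,0,0,0,1],[0,0,0,0,0,0,1]]}}

```text
clock: 26.0
tool_pos: [620.6, 12.6, 133.0]
orientation: [[-0.15, 0.989, -0.001], [0.989, 0.15, -0.0], [0.0, -0.001, -1.0]]
force: [-0.4, 0.1, -0.5]
gripper_width: 19.7
```

>>> {"name": "apply_moves", "arguments": {"motion": [[0.3,0,-5,0,0,0,1],[0,0,-5,0,0,0,1],[0,0,0,0,0,0,1]]}}

```text
clock: 26.38
tool_pos: [620.8, 12.6, 122.9]
orientation: [[-0.15, 0.989, -0.001], [0.989, 0.15, 0.0], [0.0, -0.001, -1.0]]
force: [0.2, -0.4, -0.6]
gripper_width: 19.4
```

>>> {"name": "apply_moves", "arguments": {"motion": [[0,0,-4,0,0,0,1],[0,0,-3,0,0,0,1],[0,0,0,0,0,0,1]]}}

```text
clock: 26.75
tool_pos: [621.0, 12.6, 116.3]
orientation: [[-0.15, 0.989, -0.0], [0.989, 0.15, -0.0], [0.0, -0.0, -1.0]]
force: [0.1, 0.1, -0.6]
gripper_width: 19.5
```

>>> {"name": "apply_moves", "arguments": {"motion": [[0,0,-1.5,0,0,0,1],[0,0,-1,0,0,0,1],[0,0,0,0,0,0,1]]}}

```text
clock: 27.12
tool_pos: [621.3, 12.7, 114.7]
orientation: [[-0.15, 0.989, 0.0], [0.989, 0.15, -0.0], [-0.0, 0.0, -1.0]]
force: [-2.1, -0.2, 3.7]
gripper_width: 19.8
```

Contact at z 114.7 where 114.6 was expected. A light extra press, then release partly (jaws opened little so the fingers stay clear of everything).

>>> {"name": "apply_moves", "arguments": {"motion": [[0,0,-1,0,0,0,1],[0,0,0,0,0,0,1]]}}

```text
clock: 27.38
tool_pos: [621.4, 12.7, 114.7]
orientation: [[-0.15, 0.989, 0.0], [0.989, 0.15, -0.001], [-0.001, 0.0, -1.0]]
force: [-3.8, 0.3, 9.8]
gripper_width: 19.5
```

>>> {"name": "apply_moves", "arguments": {"motion": [[0,0,0.8,0,0,0,0.7],[0,0,0,0,0,0,0.5],[0,0,0,0,0,0,0.5],[0,0,0,0,0,0,0.5]]}}

```text
clock: 27.88
tool_pos: [621.1, 12.6, 113.6]
orientation: [[-0.15, 0.989, -0.0], [0.989, 0.15, 0.0], [0.0, -0.0, -1.0]]
force: [0.6, -0.4, 0.7]
gripper_width: 42.1
```

>>> {"name": "apply_moves", "arguments": {"motion": [[0,0,15,0,0,0,0.5],[0,0,35,0,0,0,0.5],[0,0,50,0,0,0,0.5],[-20,0,55,0,0,0,0.3],[-50,0,25,0,0,0,0.1]]}}

```text
clock: 28.5
tool_pos: [552.9, 13.4, 298.4]
orientation: [[-0.151, 0.989, 0.007], [0.989, 0.151, 0.001], [0.0, 0.007, -1.0]]
force: [-0.2, 0.8, 0.8]
gripper_width: 56.1
```

>>> {"name": "apply_moves", "arguments": {"motion": [[-30,0,30,0,0,0,0],[0,0,20,0,0,0,0],[0,0,0,0,0,0,0],[0,0,0,0,0,0,0]]}}

```text
clock: 29.0
tool_pos: [521.1, 12.7, 343.4]
orientation: [[-0.151, 0.989, -0.001], [0.989, 0.151, 0.0], [0.0, -0.001, -1.0]]
force: [0.3, -0.0, -0.6]
gripper_width: 85.7
```

```bash
python3 look.py t; python3 - <<'E'
from h import *
c=dict(np.load("t_wrist.npz"));p=(650.2,16.4,np.radians(8.63))
P,uv=cloud(c,np.ones((400,640),bool));a=inv(p,P)
k=(abs(a[:,0]+29)<6)&(abs(a[:,1])<70)&(uv[:,1]<230);print("gate z by y")
for lo in range(-80,90,10):
    j=(abs(a[:,0]+29)<5)&(a[:,1]>lo)&(a[:,1]<lo+10)&(uv[:,1]<230)
    if j.sum()>4: print(lo,np.percentile(P[j,2],[10,50,90]).round(1),j.sum())
cv2.imwrite("pics/t_full.png",eyes.camera("scene")["img"][:,:,::-1])
E
```

```text
29.15 [521.   12.7 342.7] [-0.2  0.3 -0.6] 86.80776048556999 rack: [[-128.1   15.7]] yaw rel 0.005232199926913594
gate z by y
-60 [36.1 36.8 37.8] 54
-50 [36.1 37.  37.9] 59
-40 [36.3 37.  37.9] 58
-30 [36.1 36.8 80. ] 15
-20 [81.1 81.9 82.9] 79
-10 [81.2 82.2 83.1] 84
0 [81.3 82.2 82.9] 83
10 [81.  82.2 83.1] 85
20 [36.5 50.  81.2] 134
30 [36.1 37.1 38. ] 72
40 [36.2 37.  38.2] 69
50 [36.1 37.  38. ] 77
60 [36.3 37.1 38.1] 79
70 [36.1 37.1 38.1] 80
80 [ 5.  32.9 36.8] 59
```

View pics/t_wrist.png

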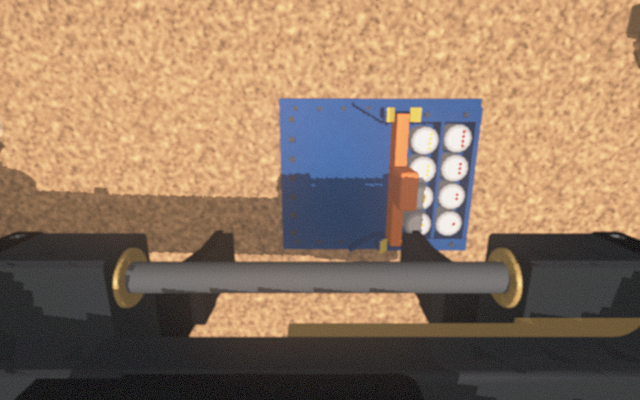

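View pics/t.png

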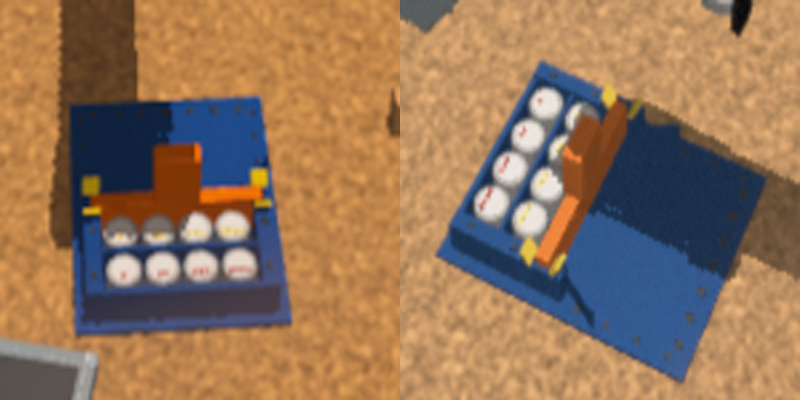

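View pics/t_full.png

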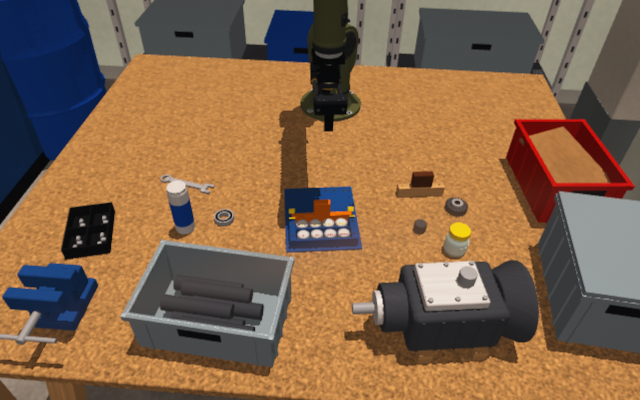

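The gate's bar top is at z 37 along its whole length (5+32) and its grip at 82, so it is fully down. The pusher stands at (421,185) in the scene picture and the bystanders have not moved. One last numeric check of the row, then hand in.

```bash
python3 - <<'E'
from h import *
c=dict(np.load("t_scene.npz"));a=dict(np.load("n_scene.npz"))
p=(647.4,15.1,np.radians(8.66))
for n,d in(("before gate",a),("now",c)):
    g=cv2.cvtColor(d["img"],cv2.COLOR_RGB2HSV);m=((g[...,1]<90)&(g[...,2]>150)).astype(np.uint8)
    k,l,st,ce=cv2.connectedComponentsWithStats(m)
    print(n,[inv(p,onplane(d,ce[i:i+1],31))[0].round(1).tolist() for i in range(1,k) if st[i,4]>15 and np.all(abs(inv(p,onplane(d,ce[i:i+1],31))[0])<(60,90))])
w=dict(np.load("t_wrist.npz"));cv2.imwrite("pics/t_crop.png",cv2.resize(w["img"][90:260,330:490,::-1],None,fx=3.5,fy=3.5,interpolation=cv2.INTER_CUBIC))
s=robot.observe();print(s["clock"])
E
```

```text
before gate [[3.4, -55.3], [3.0, -19.7], [3.3, 15.1], [3.0, 50.7], [42.4, 17.4], [43.8, 52.7], [42.7, -53.6], [43.7, -18.3]]
now [[4.5, 16.8], [3.4, 50.2], [13.2, -54.9], [12.8, -20.0], [42.4, 17.4], [43.8, 52.6], [42.6, -53.5], [43.4, -18.3]]
29.2
```

View pics/t_crop.png

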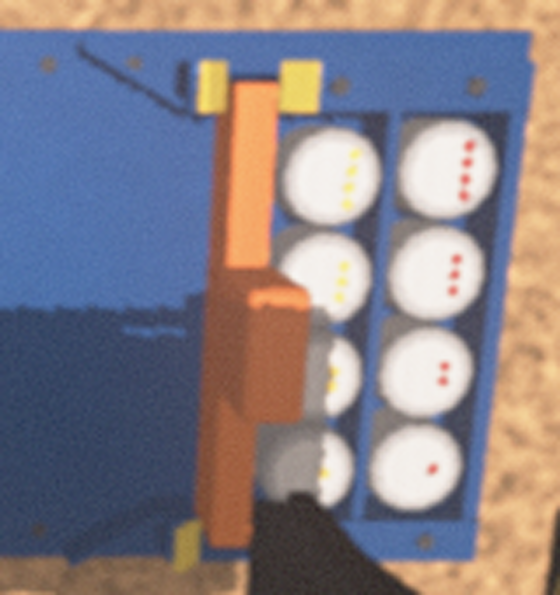

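```bash
python3 - <<'E'
from h import *
from fitrack import tf
p=(650.6,16.5,np.radians(8.59));c=dict(np.load("o_wrist.npz"))
for y in(51.5,17):
    for z in(31,33):
        xs=np.arange(12,24.1,.75);uv=proj(c,tf(np.c_[xs,np.full(len(xs),float(y)),np.full(len(xs),float(z))],p)).astype(np.float32)
        v=cv2.remap(c["img"],uv[:,0].reshape(1,-1),uv[:,1].reshape(1,-1),cv2.INTER_LINEAR)[0];print(y,z,[(float(x),int(a[0]),int(a[2])) for x,a in zip(xs,v)])
# rear tappet right/left edge as reference at z31
xs=np.arange(18,60,1.);
uv=proj(c,tf(np.c_[xs,np.full(len(xs),54.),np.full(len(xs),31.)],p)).astype(np.float32);v=cv2.remap(c["img"],uv[:,0].reshape(1,-1),uv[:,1].reshape(1,-1),cv2.INTER_LINEAR)[0];print([(int(x),int(a[0])) for x,a in zip(xs,v)])
E
```

```text
51.5 31 [(12.0, 240, 229), (12.75, 235, 222), (13.5, 226, 212), (14.25, 210, 195), (15.0, 189, 177), (15.75, 160, 159), (16.5, 131, 148), (17.25, 101, 143), (18.0, 92, 153), (18.75, 87, 160), (19.5, 86, 158), (20.25, 96, 152), (21.0, 111, 147), (21.75, 135, 145), (22.5, 160, 153), (23.25, 186, 171), (24.0, 206, 189)]
51.5 33 [(12.0, 236, 223), (12.75, 228, 213), (13.5, 213, 198), (14.25, 194, 180), (15.0, 166, 163), (15.75, 136, 150), (16.5, 107, 144), (17.25, 94, 151), (18.0, 87, 160), (18.75, 86, 158), (19.5, 94, 154), (20.25, 109, 147), (21.0, 133, 144), (21.75, 157, 151), (22.5, 183, 168), (23.25, 204, 186), (24.0, 220, 202)]
17 31 [(12.0, 239, 227), (12.75, 232, 219), (13.5, 224, 210), (14.25, 214, 196), (15.0, 193, 179), (15.75, 165, 160), (16.5, 131, 149), (17.25, 104, 146), (18.0, 89, 154), (18.75, 87, 159), (19.5, 91, 161), (20.25, 101, 156), (21.0, 114, 150), (21.75, 133, 145), (22.5, 159, 157), (23.25, 186, 172), (24.0, 207, 191)]
17 33 [(12.0, 233, 221), (12.75, 226, 212), (13.5, 216, 200), (14.25, 196, 182), (15.0, 171, 163), (15.75, 135, 151), (16.5, 106, 146), (17.25, 91, 152), (18.0, 86, 157), (18.75, 88, 160), (19.5, 99, 156), (20.25, 113, 150), (21.0, 129, 144), (21.75, 156, 155), (22.5, 182, 169), (23.25, 204, 187), (24.0, 218, 202)]
[(18, 85), (19, 89), (20, 98), (21, 119), (22, 153), (23, 188), (24, 211), (25, 224), (26, 232), (27, 241), (28, 244), (29, 245), (30, 244), (31, 244), (32, 244), (33, 244), (34, 244), (35, 244), (36, 245), (37, 245), (38, 244), (39, 245), (40, 244), (41, 244), (42, 243), (43, 242), (44, 240), (45, 237), (46, 240), (47, 242), (48, 244), (49, 245), (50, 244), (51, 241), (52, 231), (53, 222), (54, 197), (55, 156), (56, 107), (57, 75), (58, 75), (59, 81)]
```

```bash
python3 -c "
from rig import robot
print(robot.finish_job())"
```

```text
the job is handed in; nothing more can be done
None
```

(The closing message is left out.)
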